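# Stack two rubber mounts on their assembly fixtures

### The job

Stack the parts of the two mounts on their fixtures. On the tall post goes first the square steel plate, then the larger, taller rubber bush, then the round steel washer on top; on the short post goes first the oblong steel plate, then the smaller, lower rubber bush. Lower each part down its post until it lies flat rather than letting it drop, let go of everything, and leave the grease jar and the screwdriver where they are.

Things in the scene. Friction and masses are not known exactly. Their poses are not given: they have to be found in the camera images.
- tall_fixture: Fixed fixture with the tall post: square aluminium base 76 x 76 mm, 14 mm thick, with one upright dark steel post in its middle, 16 mm in diameter, rising 54 mm above the base (top 68 mm above the table; its last 12 mm taper to a point). Origin: centre of the base's underside, on the post's axis, at table height; z up.
- short_fixture: Fixed fixture with the short post: round aluminium base 80 mm in diameter, 14 mm thick, with one upright dark steel post in its middle, 16 mm in diameter, rising 34 mm above the base (top 48 mm above the table; its last 12 mm taper to a point). Origin: centre of the base's underside, on the post's axis, at table height; z up.
- square_plate: Loose square steel plate, 60 x 60 mm, 8 mm thick, about 0.19 kg; its sides are along its x and y. The through hole in its middle is 24 mm wide (4 mm play all round on a post). Starts lying flat on the table at any yaw. Origin: centre of its underside, on the hole's axis; z up.
- tall_bush: Loose black hard-rubber ring, the larger and taller of the two: 48 mm outer diameter, 24 mm high, about 0.05 kg. Treat as rigid. The through hole in its middle is 24 mm wide (4 mm play all round on a post). Starts lying flat on the table at any yaw. Origin: centre of its underside, on the hole's axis; z up.
- washer: Loose round flat steel washer, 56 mm outer diameter, 8 mm thick, about 0.12 kg. The through hole in its middle is 24 mm wide (4 mm play all round on a post). Starts lying flat on the table at any yaw. Origin: centre of its underside, on the hole's axis; z up.
- lug_plate: Loose oblong steel plate, 80 mm along its x, 44 mm along its y, 8 mm thick, about 0.17 kg, with a small black dot near each short end. The through hole in its middle is 24 mm wide (4 mm play all round on a post). Starts lying flat on the table at any yaw. Origin: centre of its underside, on the hole's axis; z up.
- low_bush: Loose black hard-rubber ring, the smaller and lower of the two: 40 mm outer diameter, 14 mm high, about 0.02 kg. Treat as rigid. The through hole in its middle is 24 mm wide (4 mm play all round on a post). Starts lying flat on the table at any yaw. Origin: centre of its underside, on the hole's axis; z up.
- grease_jar: Bystander, loose: closed grey jar with a white cap, 60 mm in diameter, 60 mm high, standing on the far side of the table. Origin: centre of its underside.
- screwdriver: Bystander, loose: screwdriver 180 mm long lying on the far right of the table along its own x. Origin: middle of its length, at its underside.
There are look-alikes about, which are no part of the job. Leave any blue look-alike of the square_plate alone.

How it is judged:
By the outcome, as a careful person would: the job done as asked, in the order asked, and still so for the second after the job is handed in, with the robot touching nothing.
It also fails if it takes over 120 s, if anything falls off the work surface, if the arm or the gripper's body presses on something with over 40 N, if the wrist force passes 120 N, or if a joint passes its speed limit or range.

### The arm

A 6-joint arm with a two-finger parallel gripper is mounted at the origin on the work surface. World frame = base frame: x ahead of the robot, y to its left, z up, the work surface at z = 0. Lengths are in m, angles in rad, forces in N, time in s.
With the tool pointing down it reaches from about 0.375 to 0.925 m from the base axis. Payload 5.7 kg.
Tool frame: the origin (TCP) lies at the very end of the fingers, on their centre line; the grasp point (between the pads) lies 19 mm behind it; y points along the fingers, z is the direction in which the jaws open and shut, and the axes are right-handed (so a half turn about y gives the same grasp; the last joint's range is limited). The gripper opens to 88 mm and grips with 3 to 60 N. Pads are 20 mm wide; open, the fingers measure 115 mm over their backs; the gripper's body (75 mm by 178 mm) begins 61 mm behind the grasp point.
Start: joints at [1.222, 0.359, 1.51, -0, 1.272, -0.115], TCP at [0.139, 0.584, 0.223] pointing down, gripper open.
Joint ranges: [-2.97, 2.97], [-1.01, 2.36], [0.21, 2.38], [-0.96, 4.11], [0.2, 2.71], [-2.98, 2.98]. Speed limits (rad/s): [2.39, 2.39, 3.14, 3.14, 3.14, 3.14].

### API

Orientations are given as a rotation vector (axis times angle).
In Python, from bench import r gives the robot as it stands.
- The arm moves only by the shell command python3 -m inch 'ROWS'. ROWS is JSON, a list that holds one entry, the list of rows, each a list of 7 numbers: the closure, from 0 (fully open) to 1 (shut), then the shift along the tool's x, y, z in m, then the turn, a rotation vector about the tool's x, y, z in degrees. A call has 1 to 20 rows; each row shifts and turns the commanded pose from where the row before left it, along the tool's axes as they then stand; what a row does not reach is not made up. A row lasts 1/12 s, in which the tool goes at most 41.7 mm and 7.16 degrees, less where a joint would pass 70% of its speed; a pose out of reach is approached as far as the arm can. A call is refused whole if a number of a shift passes 0.0417 or a number of a turn 7.16, either way. A call with a gripper value outside its range is refused whole. The fingers move at their own pace and stop on an object; the grip force is fixed at half the most. Time passes only in rows, so rows that do not move let the fingers close. It gives the time, the measured TCP pose, the force and the opening at its end, in the units of the state.
- r.observe(): the state, without advancing time (a new reading comes with each control period).
- r.snapshot(name): name is "scene" or "top" or "wrist"; returns the picture (384x512x3 uint8, blue, green, red); there is no depth.
- r.camera_info(name): a dict with "vfov" (degrees; the focal length in pixels is half the picture's height over the tangent of half this angle, whatever the lens; pixels are square), "cx", "cy" (the principal point, pixels), "R" (3x3) and "t" (3): a world point X has camera coordinates R X + t. Camera axes: x right, y down, z forward; pixel columns grow to the right and rows downward; lengths in m; the calibration is good to about 2 mm. A picture is of the moment at which its call begins: read the wrist's pose just before it. camera_info takes no time and is no camera call; for the wrist camera it gives the pose at the moment of the call.
- r.close_job(): hands the job in, once; it reports no verdict.
The state is a dict: "time_s": time; "qpos": joint angles; "joint_vel": joint speeds; "joint_efforts": joint torques, N m; "tcp_pos": TCP position; "orientation": TCP orientation; "contact_force": force on the tool from outside, world axes, zero at the start; "wrist_torque": the same for the moment, N m; "finger_gap": finger opening in m.
Only numpy, scipy, OpenCV 4.12 (cv2) and the standard library are available. Lean on these libraries where they do the work, as an engineer would, in place of code of your own. Each camera call takes 0.05 s, during which the arm holds its last target.

## Working session

There is one attempt and no reset: what is moved stays moved. The work goes in short steps, Python scripts to look and compute and a shell command to move; the robot and the scene stay as the last step left them, time stands still between calls to the robot, and variables do not carry over. Pictures are saved under pics/ and viewed, and the job is handed in when it is done.

```bash
ls; mkdir -p pics
python3 - <<'E'
from bench import r
import cv2
print(r.observe())
for n in ("scene","top","wrist"):
    print(n,r.camera_info(n)); cv2.imwrite(f"pics/{n}0.png",r.snapshot(n))
E
```

```text
pics
{'time_s': 0.0, 'qpos': array([ 1.22188277e+00,  3.59508474e-01,  1.51144081e+00,  1.75720338e-05,
        1.27248415e+00, -1.15069114e-01]), 'joint_vel': array([-0.00162096,  0.00091586, -0.00054403, -0.000121  , -0.00033771,
        0.00019209]), 'joint_efforts': array([ 2.38860939e-04, -5.15364861e+01, -2.70729411e+01,  6.75403420e-02,
        3.50815896e-02, -1.06607126e-04]), 'tcp_pos': array([0.13877598, 0.5830178 , 0.22180434]), 'orientation': array([-1.5647775 ,  0.18398038, -0.18328845]), 'contact_force': array([ 0.07555599, -0.12371795, -0.47285759]), 'wrist_torque': array([-0.01382029, -0.01009117,  0.00450424]), 'finger_gap': 0.08766534322877255}
scene {'vfov': 46.80726627439903, 'cx': 254.10633680955243, 'cy': 191.0118901960033, 'R': array([[ 0.85431734,  0.51956963, -0.01375815],
       [ 0.31690499, -0.54169603, -0.77854778],
       [-0.41196252,  0.66076683, -0.62743452]]), 't': array([-0.45516578, -0.1341769 ,  1.45359297])}
top {'vfov': 57.49144057638636, 'cx': 258.6870755375032, 'cy': 193.50434043355173, 'R': array([[ 0.00395299, -0.99997511,  0.00584346],
       [-0.99616648, -0.00444845, -0.08736454],
       [ 0.08738836, -0.00547571, -0.99615927]]), 't': array([-0.01219702,  0.51057383,  0.80429356])}
wrist {'vfov': 62.16104694857666, 'cx': 258.6602476562448, 'cy': 184.65849138195108, 'R': array([[ 0.23076133,  0.97300786, -0.00221431],
       [ 0.93185437, -0.22034524,  0.28826274],
       [ 0.279994  , -0.06858331, -0.95754879]]), 't': array([-0.60050322, -0.03627759,  0.39244192])}
```

View pics/scene0.png

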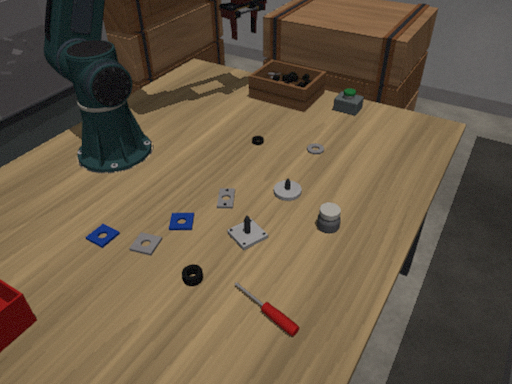

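View pics/top0.png

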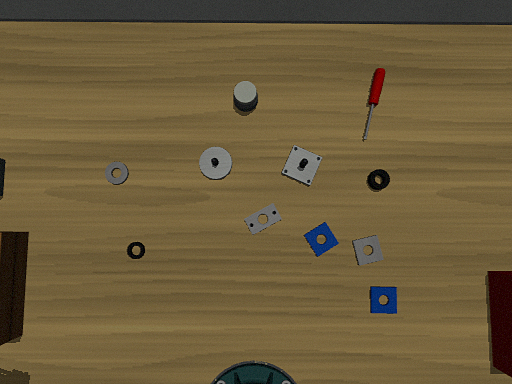

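View pics/wrist0.png

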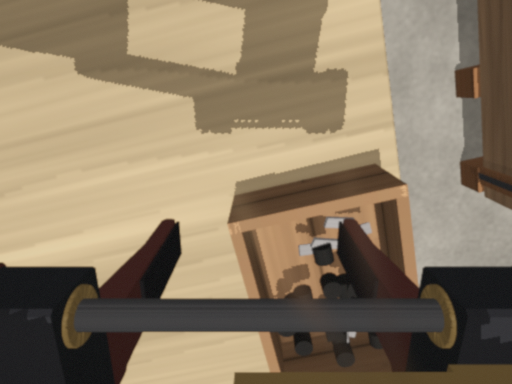

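Top view: tall fixture near (302,165), short fixture (215,163), square steel plate (368,250), lug plate (263,219), tall bush (378,180), low bush (136,250), washer (117,173), and two blue decoys at (321,239) and (383,300). I'll measure these first.

```bash
cat > h.py <<'E'
from bench import r
import cv2, numpy as np
from scipy.spatial.transform import Rotation as Ro
def K(ci): 
    return 192/np.tan(np.radians(ci["vfov"])/2)
def ray(ci,px,z):
    f=K(ci); R=np.array(ci["R"]);t=np.array(ci["t"])
    d=R.T@np.array([(px[0]-ci["cx"])/f,(px[1]-ci["cy"])/f,1]); c=-R.T@t
    return c+d*(z-c[2])/d[2]
def proj(ci,X):
    c=np.array(ci["R"])@X+ci["t"]; return c[:2]/c[2]*K(ci)+[ci["cx"],ci["cy"]]
def tool(): # tcp, axes matrix
    o=r.observe(); return np.array(o["tcp_pos"]),Ro.from_rotvec(o["orientation"]).as_matrix(),o
E
python3 - <<'E'
from h import *
ci=r.camera_info("top"); im=cv2.imread("pics/top0.png")
print("cam",-np.array(ci["R"]).T@ci["t"])
hsv=cv2.cvtColor(im,cv2.COLOR_BGR2HSV)
h,s,v=cv2.split(hsv)
grey=((s<60)&(v>85)).astype(np.uint8)*255
dark=((v<60)).astype(np.uint8)*255
blue=((h>100)&(h<130)&(s>150)).astype(np.uint8)*255
for nm,m in(("grey",grey),("dark",dark),("blue",blue)):
    cs,hi=cv2.findContours(m,cv2.RETR_CCOMP,cv2.CHAIN_APPROX_NONE)
    for c,hh in zip(cs,hi[0]):
        a=cv2.contourArea(c)
        if a<15 or a>4000: continue
        (x,y),(w,h_),an=cv2.minAreaRect(c); M=cv2.moments(c)
        cx,cy=M['m10']/M['m00'],M['m01']/M['m00']
        if cy<60: continue
        print(nm,"hole" if hh[3]>=0 else "out",int(a),np.round([cx,cy,w,h_,an],1),np.round(ray(ci,(cx,cy),0.008)[:2],4))
tp,A,o=tool(); print(A)
big=cv2.resize(im[130:320,90:410],None,fx=2.5,fy=2.5,interpolation=cv2.INTER_CUBIC); cv2.imwrite("pics/topbig.png",big)
E
```

```text
cam [ 0.43837886 -0.00552138  0.84588181]
grey out 576 [368.  249.8  25.7  25.   76. ] [ 0.3789 -0.27  ]
grey hole 105 [368.  249.7  11.6  11.6  63.4] [ 0.3792 -0.2701]
grey out 561 [262.7 218.5  18.4  33.4  61.4] [ 0.452  -0.0199]
grey hole 20 [251.2 224.5   4.9   4.9  45. ] [0.4376 0.0073]
grey hole 100 [262.4 218.4  11.   11.    0. ] [ 0.4523 -0.0193]
grey hole 17 [273.7 212.2   4.2   4.9  45. ] [ 0.4671 -0.0462]
grey out 355 [115.6 172.3  21.   21.   90. ] [0.5616 0.335 ]
grey hole 101 [115.7 172.3  11.   11.    0. ] [0.5616 0.3347]
grey out 785 [215.1 162.3  31.   32.   90. ] [0.5873 0.0956]
grey hole 71 [214.4 162.    9.9   9.9  45. ] [0.588  0.0974]
grey out 902 [301.7 164.6  31.4  30.6  23.6] [ 0.5827 -0.1139]
grey hole 99 [302.2 164.3   8.3  14.7  33.7] [ 0.5835 -0.1153]
grey out 19 [368.2 123.8   2.2  34.9  12.1] [ 0.6846 -0.2778]
grey out 354 [244.7  91.4  21.   21.   90. ] [0.7645 0.0254]
dark out 1149 [253.1 374.3  21.   84.   90. ] [0.0948 0.0011]
dark out 2087 [500.6 318.8 105.   25.   90. ] [ 0.2201 -0.5772]
dark out 223 [135.7 250.   16.   17.   90. ] [0.3765 0.2802]
[... 261 characters left out ...]
 [377.7 179.6   9.2   7.1  45. ] [ 0.547  -0.2975]
dark out 45 [302.9 163.1   6.4  12.5  33.7] [ 0.5862 -0.1169]
dark out 35 [214.4 161.5   7.6   6.3  63.4] [0.5892 0.0973]
dark out 115 [  1.7 174.6   5.   41.    0. ] [0.5548 0.6079]
dark out 188 [245.8 104.8  17.   23.   90. ] [0.7306 0.0224]
blue out 620 [383.4 299.6  26.   25.   90. ] [ 0.2633 -0.3036]
blue hole 92 [383.1 299.4  10.6  10.6  45. ] [ 0.2639 -0.303 ]
blue out 586 [320.9 238.8  25.4  24.8  58. ] [ 0.4045 -0.1584]
blue hole 98 [321.  238.6  10.6  11.3  45. ] [ 0.4048 -0.1587]
[[ 9.72798040e-01 -4.73680284e-04  2.31654372e-01]
 [-2.31654804e-01 -1.31451723e-03  9.72797165e-01]
 [-1.56281174e-04 -9.99999024e-01 -1.38849010e-03]]
```

View pics/topbig.png

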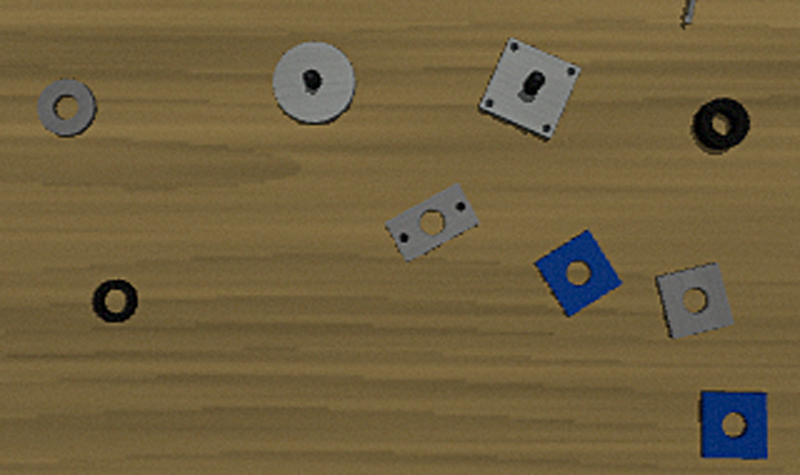

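```bash
cat >> h.py <<'E'
def go(x,y,z,yaw,n=None):
    """turn about tool y first, then shift; yaw of tool z, deg (mod 180)"""
    p,A,o=tool(); cur=np.degrees(np.arctan2(A[1,2],A[0,2]))
    d=(yaw-cur+90)%180-90; th=-d
    tilt=np.degrees(A.T@np.cross(A[:,1],[0,0,-1.]))
    A2=A@Ro.from_rotvec([0,np.radians(th),0]).as_matrix()
    s=A2.T@(np.array([x,y,z])-p)*1000
    print("t",round(o["time_s"],2),"p",np.round(p*1000,1),"yaw",round(cur,1),"q6",round(o["qpos"][5],2),"F",np.round(o["contact_force"],1),"gap",round(o["finger_gap"]*1000,1))
    print(" turn y",round(th,1),"rows",int(np.ceil(abs(th)/7.16)),"tilt fix",np.round(tilt,2)," then shift mm",np.round(s,1),"rows",int(np.ceil(np.linalg.norm(s)/41)))
E
python3 - <<'E'
from h import *
p,A,o=tool(); ci=r.camera_info("wrist")
print("cam in tool mm",A.T@(-np.array(ci["R"]).T@ci["t"]-p)*1000)
for d in(0,.05,.1,.15,.2): print(d,proj(ci,p+A@[0,d,0]))
go(.5,.15,.2,28.9)
go(.452,-.0195,.15,28.9)
E
```

```text
cam in tool mm [ -78.90988252 -162.99607638    1.62357957]
0 [255.81514685 235.4934237 ]
0.05 [256.45847245 204.4950294 ]
0.1 [256.87746108 184.30622464]
0.15 [257.17203493 170.1122983 ]
0.2 [257.39044575 159.58825756]
t 0.15 p [138.8 583.2 222. ] yaw 76.6 q6 -0.12 F [ 0.2 -0.4 -0.6] gap 87.8
 turn y 47.7 rows 7 tilt fix [ 0.08  0.   -0.01]  then shift mm [553.8  22.4 106.9] rows 14
t 0.15 p [138.8 583.2 222. ] yaw 76.6 q6 -0.12 F [ 0.2 -0.4 -0.6] gap 87.8
 turn y 47.7 rows 7 tilt fix [ 0.08  0.   -0.01]  then shift mm [678.9  72.6 -17. ] rows 17
```

```bash
python3 -m inch '[[[0,0,0,0,0,6.8,0],[0,0,0,0,0,6.8,0],[0,0,0,0,0,6.8,0],[0,0,0,0,0,6.8,0],[0,0,0,0,0,6.8,0],[0,0,0,0,0,6.8,0],[0,0,0,0,0,6.9,0]]]'
python3 -m inch '[[[0,0.038,0.005,-0.001,0,0,0],[0,0.038,0.005,-0.001,0,0,0],[0,0.038,0.005,-0.001,0,0,0],[0,0.038,0.005,-0.001,0,0,0],[0,0.038,0.005,-0.001,0,0,0],[0,0.038,0.005,-0.001,0,0,0],[0,0.038,0.005,-0.001,0,0,0],[0,0.038,0.005,-0.001,0,0,0],[0,0.038,0.005,-0.001,0,0,0],[0,0.038,0.005,-0.001,0,0,0],[0,0.038,0.005,-0.001,0,0,0],[0,0.038,0.005,-0.001,0,0,0],[0,0.038,0.005,-0.001,0,0,0],[0,0.038,0.005,-0.001,0,0,0],[0,0.038,0.005,-0.001,0,0,0],[0,0.038,0.005,-0.001,0,0,0],[0,0.038,0.005,-0.001,0,0,0],[0,0.032,0.005,0,0,0,0],[0,0,0,0,0,0,0],[0,0,0,0,0,0,0]]]'
python3 - <<'E'
from h import *
go(.452,-.0195,.12,28.9)
cv2.imwrite("pics/w1.png",r.snapshot("wrist"))
E
```

```text
time_s: 0.73
tcp_pos: [0.1389, 0.5834, 0.2223]
orientation: [-1.406, 0.835, -0.835]
contact_force: [1.4, 0.4, 0.2]
finger_gap: 0.0879
time_s: 2.4
tcp_pos: [0.4523, -0.0194, 0.1323]
orientation: [-1.406, 0.833, -0.832]
contact_force: [-0.8, -0.0, -0.2]
finger_gap: 0.0876
t 2.4 p [452.3 -19.4 132.3] yaw 28.7 q6 -0.7 F [-0.8 -0.  -0.2] gap 87.6
 turn y -0.2 rows 1 tilt fix [ 0.03 -0.   -0.02]  then shift mm [-0.1 12.3 -0.3] rows 1
```

View pics/w1.png

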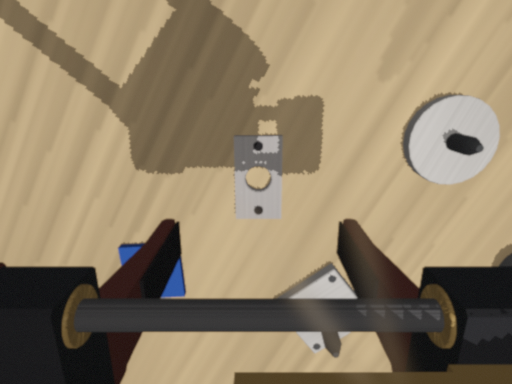

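The lug plate's hole is at (258,178), centred between the fingers, with the short fixture's base at (452,140) and the tall one partly behind the bar. I'll measure the hole and the base.

```bash
cat >> h.py <<'E'
def ringfit(im,ci,z,box,fn,dark=False,show=True):
    """contours in box whose mask fn(h,s,v) true -> world centroid + size on plane z"""
    h,s,v=cv2.split(cv2.cvtColor(im,cv2.COLOR_BGR2HSV)); m=fn(h.astype(int),s.astype(int),v.astype(int)).astype(np.uint8)*255
    mm=np.zeros_like(m); x0,y0,x1,y1=box; mm[y0:y1,x0:x1]=m[y0:y1,x0:x1]
    cs,hi=cv2.findContours(mm,cv2.RETR_CCOMP,cv2.CHAIN_APPROX_NONE); out=[]
    for c,hh in zip(cs,hi[0]):
        if cv2.contourArea(c)<40: continue
        W=np.array([ray(ci,q,z)[:2] for q in c[:,0,:].astype(float)]).astype(np.float32)*1000
        (rc,wh,an)=cv2.minAreaRect(W); ec=cv2.fitEllipse(W)
        k="hole" if hh[3]>=0 else "out"
        print(k,"px",np.round(c[:,0,:].mean(0)),"rect c",np.round(rc,1),"wh",np.round(wh,1),"an",round(an,1),"ell c",np.round(ec[0],1),"d",np.round(ec[1],1))
E
python3 - <<'E'
from h import *
im=cv2.imread("pics/w1.png"); ci=r.camera_info("wrist")
for q in((258,210),(452,140),(200,200),(258,140),(275,145),(350,300)): print(q,cv2.cvtColor(im,cv2.COLOR_BGR2HSV)[q[1],q[0]],cv2.cvtColor(im,cv2.COLOR_BGR2HSV)[q[1],q[0]+8])
g=lambda h,s,v:(s<45)&(v>65)
ringfit(im,ci,.008,(225,125,295,225),g)
ringfit(im,ci,.014,(390,80,511,200),lambda h,s,v:(s<45)&(v>150))
E
```

```text
(258, 210) [16 45 63] [ 11  11 179]
(452, 140) [120  25  31] [150   8  31]
(200, 200) [ 19  80 185] [ 19  77 195]
(258, 140) [  9  12 144] [ 11  11 182]
(275, 145) [ 11  11 183] [ 18  77 126]
(350, 300) [ 0  0 43] [20 17 45]
out px [258. 176.] rect c [451.5 -18.1] wh [44.1 80.7] an 29.4 ell c [451.8 -18.2] d [49.2 98.4]
hole px [258. 177.] rect c [451.3 -17.1] wh [24.4 24.3] an 74.4 ell c [451.3 -17.2] d [23.9 24.5]
hole px [258. 146.] rect c [436.5   8.9] wh [7.7 7.7] an 73.9 ell c [436.5   8.9] d [7.9 8.4]
out px [454. 140.] rect c [586.3  97. ] wh [78.5 78.5] an 43.0 ell c [586.3  97. ] d [78.1 78.4]
hole px [462. 143.] rect c [594.1  99.2] wh [41.  18.6] an 10.7 ell c [593.9  99.3] d [18.8 40.5]
```

```bash
python3 - <<'E'
from h import *
go(.4515,-.018,.003,29.3)
E
python3 -m inch '[[[0,-0.001,0,0,0,-0.6,0],[0,0,0.03,0,0,0,0],[0,0,0.03,0,0,0,0],[0,0,0.03,0,0,0,0],[0,0,0.02,0,0,0,0],[0,0,0.01,0,0,0,0],[0,0,0,0,0,0,0],[0,0,0,0,0,0,0]]]'
python3 - <<'E'
from h import *
go(.4515,-.018,.003,29.3)
E
```

```text
t 2.45 p [451.2 -18.2 132.3] yaw 28.8 q6 -0.7 F [-0.7  0.5  0.2] gap 87.8
 turn y -0.5 rows 1 tilt fix [ 0.06 -0.   -0.07]  then shift mm [1.000e-01 1.293e+02 5.000e-01] rows 4
time_s: 3.12
tcp_pos: [0.4503, -0.016, 0.0126]
orientation: [-1.411, 0.822, -0.819]
contact_force: [0.0, 0.2, 0.8]
finger_gap: 0.088
t 3.12 p [450.3 -16.   12.6] yaw 29.6 q6 -0.71 F [0.  0.2 0.8] gap 88.0
 turn y 0.3 rows 1 tilt fix [ 0.07  0.   -0.06]  then shift mm [2.4 9.6 0. ] rows 1
```

```bash
python3 -m inch '[[[0,0,0,0,0,0,0],[0,0,0,0,0,0,0]]]' | sed -n 2p;  python3 -m inch '[[[0,0,0,0,0,0,0]]]'| sed -n 2p
python3 - <<'E'
from h import *
for i in range(3):
    r.snapshot("top"); print(tool()[0]*1000, -np.array(r.camera_info("wrist")["R"]).T@r.camera_info("wrist")["t"]*1000)
E
```

```text
tcp_pos: [0.4521, -0.0169, 0.0137]
tcp_pos: [0.4521, -0.0172, 0.0137]
[452.03656806 -17.23595686  13.56443503] [413.55182455  53.53841866 176.45615583]
[451.90519903 -17.30001571  13.41994276] [413.49369907  53.47827194 176.32626625]
[451.81594184 -17.31800127  13.27947473] [413.42839535  53.43856596 176.19244486]
```

```bash
cat >> h.py <<'E'
def snapw(name):
    ci=r.camera_info("wrist"); im=r.snapshot("wrist"); cv2.imwrite("pics/"+name,im); return im,ci
g=lambda h,s,v:(s<45)&(v>65)
E
python3 - <<'E'
from h import *
im,ci=snapw("w2.png"); print(tool()[0]*1000)
ringfit(im,ci,.008,(190,125,325,300),g)
E
```

```text
[451.6696664  -17.35155152  13.12044145]
out px [256. 232.] rect c [453.2 -19.6] wh [44.4 83.3] an 28.9 ell c [453.1 -19.2] d [ 50.  100.4]
hole px [256. 285.] rect c [468.3 -47.2] wh [7.9 7.7] an 29.6 ell c [468.5 -47.1] d [7.9 8. ]
hole px [256. 234.] rect c [452.1 -17.6] wh [21.9 22.3] an 72.6 ell c [452.2 -17.7] d [21.3 23.5]
hole px [257. 187.] rect c [438.4   7.4] wh [8.8 8.9] an 73.5 ell c [438.3   7.5] d [8.9 9. ]
```

View pics/w2.png

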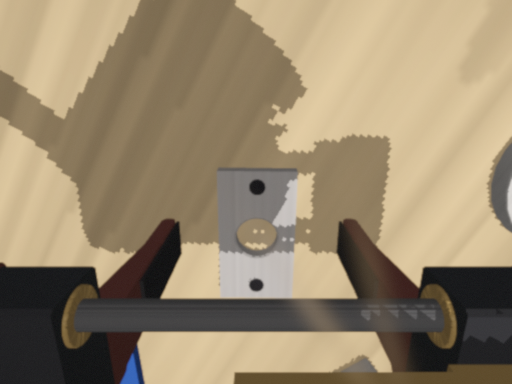

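```bash
python3 -m inch '[[[0,0.0028,0.005,0,0,0.2,0],[0,0,0.005,0,0,0,0],[0,0,0,0,0,0,0],[1,0,0,0,0,0,0],[1,0,0,0,0,0,0],[1,0,0,0,0,0,0],[1,0,0,0,0,0,0],[1,0,0,0,0,0,0],[1,0,0,0,0,0,0],[1,0,0,0,0,0,0],[1,0,0,0,0,0,0],[1,0,0,0,0,0,0]]]'
python3 - <<'E'
from h import *
im,ci=snapw("w3.png"); print(tool()[0]*1000)
ringfit(im,ci,.008,(190,125,325,300),g)
go(.5874,.0958,.1,29.3)
E
```

```text
time_s: 4.57
tcp_pos: [0.4527, -0.0197, 0.0027]
orientation: [-1.409, 0.825, -0.825]
contact_force: [-0.6, -0.4, 0.6]
finger_gap: 0.0432
[452.70701529 -19.67023356   2.74780993]
out px [258. 236.] rect c [452.7 -16.8] wh [45.1 78.2] an 29.4 ell c [452.3 -16.1] d [51.3 91.4]
hole px [259. 238.] rect c [452.8 -17.1] wh [22.2 22. ] an 72.4 ell c [452.9 -17.1] d [20.8 23.4]
hole px [259. 188.] rect c [438.8   7.9] wh [8.7 8.6] an 75.4 ell c [438.9   7.9] d [8.7 8.8]
t 4.62 p [452.7 -19.7   2.7] yaw 29.3 q6 -0.71 F [-0.3 -0.2  1.3] gap 43.6
 turn y 0.0 rows 1 tilt fix [ 0.   -0.    0.01]  then shift mm [-34.8 -97.3 174. ] rows 5
```

View pics/w3.png

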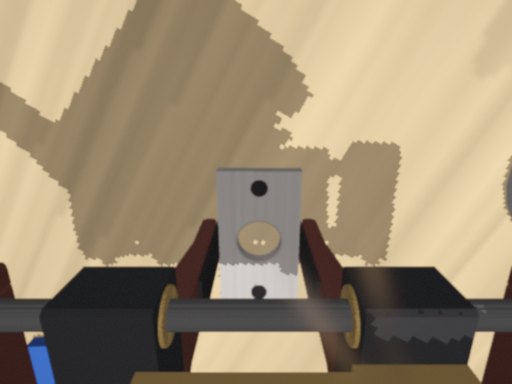

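```bash
python3 -m inch '[[[1,0,-0.02,0,0,0,0],[1,0,-0.03,0,0,0,0],[1,0,-0.03,0,0,0,0],[1,-0.004,0,0.03,0,0,0],[1,-0.008,0,0.036,0,0,0],[1,-0.008,0,0.036,0,0,0],[1,-0.008,0,0.036,0,0,0],[1,-0.0068,0,0.036,0,0,0],[1,0,0.015,0,0,0,0],[1,0,0,0,0,0,0],[1,0,0,0,0,0,0],[1,0,0,0,0,0,0],[1,0,0,0,0,0,0],[1,0,0,0,0,0,0]]]'
python3 - <<'E'
from h import *
im,ci=snapw("w4.png"); p=tool()[0]; print(p*1000)
ringfit(im,ci,p[2]+.005,(190,125,325,300),g)
go(.5874,.0958,.06,29.3)
E
```

```text
time_s: 5.78
tcp_pos: [0.5869, 0.0951, 0.0681]
orientation: [-1.409, 0.826, -0.826]
contact_force: [-0.0, 0.3, -1.4]
finger_gap: 0.0435
[587.11572003  95.21562402  68.19517129]
out px [258. 232.] rect c [584.1 102.2] wh [57.1 88.6] an 29.4 ell c [584.3 102.2] d [55.7 96.3]
hole px [259. 188.] rect c [573.1 122.7] wh [8.9 8.7] an 29.3 ell c [573.2 122.8] d [8.9 9.1]
t 5.83 p [587.1  95.2  68.2] yaw 29.3 q6 -0.47 F [-0.7  0.6 -1. ] gap 43.4
 turn y -0.0 rows 1 tilt fix [-0.01  0.    0.01]  then shift mm [-0.4  8.2  0.5] rows 1
```

View pics/w4.png

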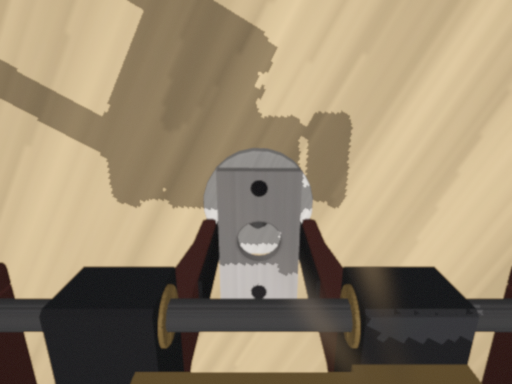

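The plate is held level. The post's dark tip shows at the upper edge of the hole, around (258,224), and the base disc is symmetric about column 258.

Run:
```python
from h import *
ci=r.camera_info("wrist")
for q in((.5874,.0958),(.5863,.0970)):
  print(proj(ci,np.array([*q,.048])),proj(ci,np.array([*q,.036])))
p,A,o=tool()
print(proj(ci,p+A@[0,-.005,0]))
im=cv2.imread("pics/w4.png"); cv2.imwrite("pics/w4b.png",cv2.resize(im[140:260,200:320],None,fx=5,fy=5,interpolation=0))
# base disc arc
h,s,v=cv2.split(cv2.cvtColor(im,cv2.COLOR_BGR2HSV))
for y in (165,180,195,205): 
    xs=np.where((s[y]<45)&(v[y]>60))[0]; xs=xs[(xs>180)&(xs<340)]; 
    if len(xs): print(y,xs.min(),xs.max(), ray(ci,(xs.min(),y),.014)*1000, ray(ci,(xs.max(),y),.014)*1000)
```

```text
[257.090831   222.49802726] [257.19309678 215.16018449]
[256.48908028 220.14525529] [256.62456113 212.92035377]
[255.85698672 241.66063101]
165 219 297 [549.98921302 107.72270837  14.        ] [597.54232198 134.42841557  14.        ]
180 209 307 [548.80224231  94.54296929  14.        ] [609.39373323 128.57460816  14.        ]
195 204 311 [550.7178887   82.74540985  14.        ] [617.8234978  120.43986127  14.        ]
205 204 311 [554.1373352   75.87596015  14.        ] [621.89116137 113.93736193  14.        ]
```

View pics/w4b.png

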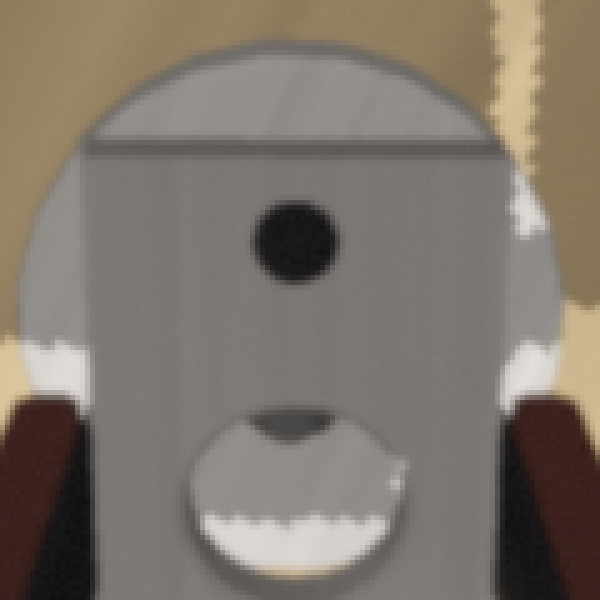

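Run:
```python
from h import *
ci=r.camera_info("wrist"); p,A,o=tool(); print(p)
a=ray(ci,(258.3,228),.048); print(a*1000, (A.T@(a-p))*1000)
for z in (p[2]+.004,p[2]+.005): # hole top rim
  for q in ((259,222),(259,255),(238,238),(280.5,238)): 
    b=ray(ci,q,z); print(q,(A.T@(b-p))*1000)
```

```text
[0.58711572 0.09521562 0.06819517]
[589.88417509  92.91121875  48.        ] [ 3.35834028 20.19624541  1.28560984]
(259, 222) [-11.23133029  -4.00251575   1.70792164]
(259, 255) [ 8.73714144 -3.99749638  1.73211138]
(238, 238) [-1.69862704 -4.00218043 -9.81437924]
(280.5, 238) [-1.73010942 -3.99801782 13.52633289]
(259, 222) [-11.666032    -5.00262506   1.70745382]
(259, 255) [ 8.1768297  -4.99763726  1.73149139]
(238, 238) [-2.19329343 -5.00229184 -9.74236698]
(280.5, 238) [-2.22457778 -4.99815542 13.45152233]
```

Run:
```python
from h import *
from scipy.optimize import least_squares
im=cv2.imread("pics/w4.png"); ci=r.camera_info("wrist"); p,A,o=tool()
h,s,v=cv2.split(cv2.cvtColor(im,cv2.COLOR_BGR2HSV)); P=[]
for y in range(156,212,3):
    xs=np.where((s[y]<45)&(v[y]>60))[0]; xs=xs[(xs>195)&(xs<325)]
    if len(xs): P+=[ray(ci,(xs.min()-.5,y),.014)[:2],ray(ci,(xs.max()+.5,y),.014)[:2]]
P=np.array(P)*1000
f=least_squares(lambda c:np.hypot(*(P-c[:2]).T)-c[2],[587,95,40],loss='soft_l1'); print(f.x,np.std(f.fun))
f=least_squares(lambda c:np.hypot(*(P-c[:2]).T)-40,[587,95],loss='soft_l1'); print(f.x,np.std(f.fun), A.T@(np.array([*f.x,14])-p*1000))
```

```text
[587.23945381  96.64344816  39.31304061] 0.29499216751612545
[587.80702441  95.66499538] 0.45282816674055526 [-0.06783464 54.19530211  0.81305341]
```

```bash
python3 -m inch '[[[1,0.0008,0.01,-0.0005,0,0,0],[1,0,0.01,0,0,0,0],[1,0,0.005,0,0,0,0],[1,0,0,0,0,0,0]]]'
python3 - <<'E'
from h import *
im,ci=snapw("w5.png"); cv2.imwrite("pics/w5b.png",cv2.resize(im[140:300,180:340],None,fx=3.7,fy=3.7,interpolation=0))
E
```

```text
time_s: 6.17
tcp_pos: [0.5857, 0.0946, 0.0407]
orientation: [-1.411, 0.828, -0.823]
contact_force: [0.1, 0.3, -1.6]
finger_gap: 0.0434
```

View pics/w5b.png

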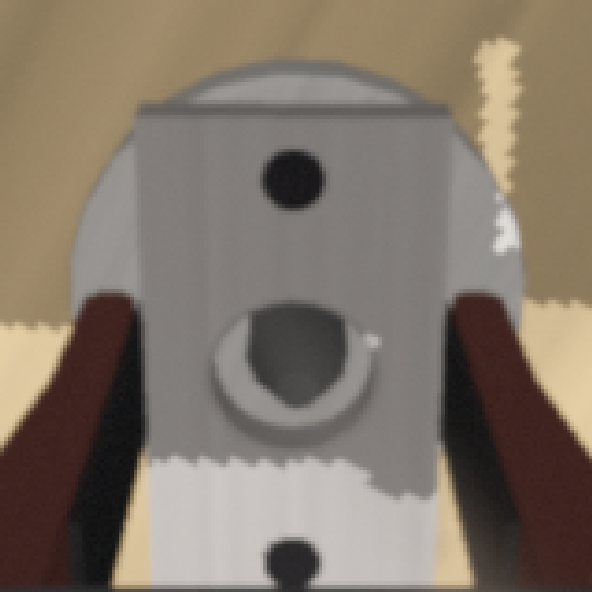

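```bash
python3 -m inch '[[[1,0.0005,0.008,0,0,0,0],[1,0,0.006,0,0,0,0],[1,0,0.004,0,0,0,0],[1,0,0,0,0,0,0],[1,0,0,0,0,0,0]]]'; python3 -m inch '[[[1,0,0.002,0,0,0,0],[1,0,0.001,0,0,0,0],[1,0,0.001,0,0,0,0],[1,0,0,0,0,0,0]]]'
```

```text
time_s: 6.63
tcp_pos: [0.5873, 0.0945, 0.0243]
orientation: [-1.409, 0.825, -0.824]
contact_force: [-0.4, 0.9, -1.9]
finger_gap: 0.0439
time_s: 6.97
tcp_pos: [0.5876, 0.0945, 0.0206]
orientation: [-1.409, 0.825, -0.825]
contact_force: [-0.8, -0.5, -1.8]
finger_gap: 0.0434
```

```bash
python3 -m inch '[[[1,0,0.001,0,0,0,0],[1,0,0.001,0,0,0,0],[1,0,0,0,0,0,0]]]'; python3 -m inch '[[[1,0,0.001,0,0,0,0],[1,0,0.0005,0,0,0,0],[1,0,0,0,0,0,0],[1,0,0,0,0,0,0]]]'
```

```text
time_s: 7.22
tcp_pos: [0.5875, 0.0944, 0.0185]
orientation: [-1.409, 0.825, -0.825]
contact_force: [-0.7, 0.0, -1.1]
finger_gap: 0.0437
time_s: 7.55
tcp_pos: [0.5876, 0.0944, 0.0171]
orientation: [-1.409, 0.825, -0.825]
contact_force: [-0.2, 0.1, -0.9]
finger_gap: 0.0438
```

```bash
python3 -m inch '[[[1,0,0.0005,0,0,0,0],[1,0,0,0,0,0,0],[1,0,0,0,0,0,0]]]';python3 -m inch '[[[1,0,0.0005,0,0,0,0],[1,0,0,0,0,0,0],[1,0,0,0,0,0,0]]]'
```

```text
time_s: 7.8
tcp_pos: [0.5877, 0.0945, 0.0168]
orientation: [-1.409, 0.825, -0.825]
contact_force: [-0.2, -0.3, -0.5]
finger_gap: 0.0434
time_s: 8.05
tcp_pos: [0.5877, 0.0944, 0.0167]
orientation: [-1.409, 0.825, -0.825]
contact_force: [-1.6, 0.4, 4.7]
finger_gap: 0.0437
```

```bash
python3 -m inch '[[[0.4,0,0,0,0,0,0],[0.3,0,0,0,0,0,0],[0,0,0,0,0,0,0],[0,0,0,0,0,0,0],[0,0,0,0,0,0,0],[0,0,0,0,0,0,0],[0,0,-0.02,0,0,0,0],[0,0,-0.03,0,0,0,0],[0,0,-0.03,0,0,0,0],[0,0,-0.03,0,0,0,0],[0,0,0,0,0,0,0],[0,0,0,0,0,0,0]]]'
python3 - <<'E'
from h import *
snapw("w6.png")
go(.377,.280,.11,29.3)
E
```

```text
time_s: 9.05
tcp_pos: [0.5892, 0.0945, 0.1281]
orientation: [-1.406, 0.821, -0.828]
contact_force: [-1.0, 0.3, 0.7]
finger_gap: 0.0878
t 9.1 p [587.8  94.5 126.5] yaw 29.3 q6 -0.47 F [-0.8 -0.1 -0.9] gap 87.8
 turn y 0.0 rows 1 tilt fix [-0.05  0.    0.03]  then shift mm [-265.    16.2  -93. ] rows 7
```

View pics/w6.png

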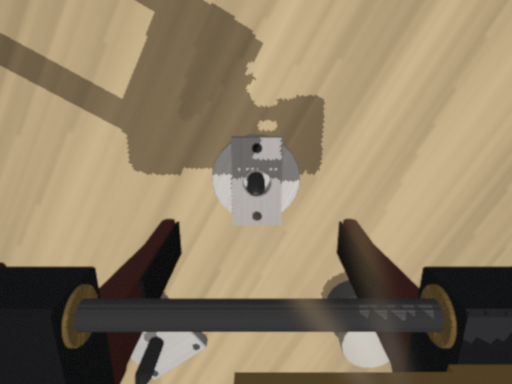

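The lug plate lies flat on the short fixture with the post through it, at (256,183). Next is the low bush.

```bash
python3 -m inch '[[[0,-0.02,0,-0.007,0,0,0],[0,-0.035,0.002,-0.0125,0,0,0],[0,-0.035,0.002,-0.0125,0,0,0],[0,-0.035,0.003,-0.0125,0,0,0],[0,-0.035,0.003,-0.0125,0,0,0],[0,-0.035,0.003,-0.0125,0,0,0],[0,-0.035,0.003,-0.0125,0,0,0],[0,-0.035,0,-0.011,0,0,0],[0,0,0,0,0,0,0],[0,0,0,0,0,0,0],[0,0,0,0,0,0,0],[0,0,0,0,0,0,0],[0,0,0,0,0,0,0]]]'
python3 - <<'E'
from h import *
im,ci=snapw("w7.png"); print(tool()[0]*1000)
ringfit(im,ci,.014,(190,100,325,290),lambda h,s,v:v<50)
E
```

```text
time_s: 10.18
tcp_pos: [0.3779, 0.2792, 0.1099]
orientation: [-1.409, 0.826, -0.826]
contact_force: [0.9, -0.4, 0.9]
finger_gap: 0.0875
[377.87470025 279.26237396 109.94060566]
out px [259. 181.] rect c [377.6 285.2] wh [32.4 37.5] an 73.9 ell c [377.3 284.7] d [32.8 38.5]
hole px [258. 182.] rect c [376.4 283.1] wh [23.9 23.3] an 74.9 ell c [376.7 283.1] d [22.4 25.4]
```

View pics/w7.png

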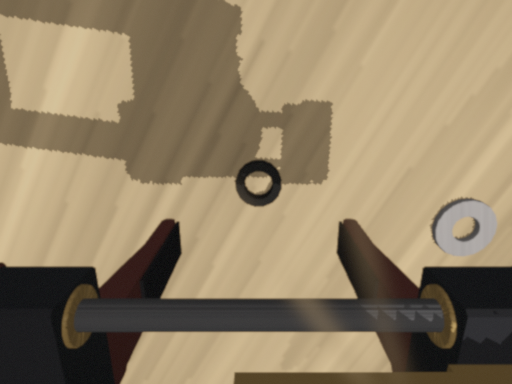

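Run:
```python
from h import *
im=cv2.imread("pics/w7.png");ci=r.camera_info("wrist"); p,A,o=tool();print(p)
for t in(60,70,80,90): ringfit(im,ci,.014,(215,140,305,225),lambda h,s,v:v<t)
```

```text
[0.3778747  0.27926237 0.10994061]
out px [258. 182.] rect c [377.1 284. ] wh [36.4 38.5] an 76.3 ell c [377.  283.5] d [35.7 38.8]
hole px [258. 182.] rect c [376.6 283.4] wh [23.3 23.3] an 73.6 ell c [376.7 283.1] d [22.1 25. ]
out px [258. 182.] rect c [376.6 283.2] wh [37.3 38.9] an 29.3 ell c [376.9 283.1] d [37.  39.2]
hole px [258. 182.] rect c [376.8 283.3] wh [23.3 22.7] an 74.9 ell c [376.7 283.1] d [21.9 24.5]
out px [258. 182.] rect c [376.9 282.8] wh [37.4 39.8] an 29.3 ell c [376.9 283.1] d [37.4 39.7]
hole px [258. 182.] rect c [376.5 283.4] wh [23.2 22.1] an 74.9 ell c [376.7 283. ] d [21.3 24.2]
out px [258. 182.] rect c [377.2 283. ] wh [38.1 39.8] an 29.3 ell c [376.9 283. ] d [37.7 40.2]
hole px [258. 182.] rect c [376.7 283.1] wh [23.8 20.3] an 29.3 ell c [376.7 283.1] d [20.7 24. ]
```

```bash
python3 -m inch '[[[0,-0.0022,0.02,0.001,0,0,0],[0,0,0.03,0,0,0,0],[0,0,0.03,0,0,0,0],[0,0,0.01,0,0,0,0],[0,0,0,0,0,0,0],[0,0,0,0,0,0,0],[0,0,0,0,0,0,0]]]'
python3 - <<'E'
from h import *
im,ci=snapw("w8.png"); p,A,o=tool(); print(p*1000)
for t in(60,75,90): ringfit(im,ci,.014,(205,160,315,292),lambda h,s,v:v<t)
cv2.imwrite("pics/w8b.png",cv2.resize(im[140:300,180:340],None,fx=3.7,fy=3.7,interpolation=0))
E
```

```text
time_s: 10.82
tcp_pos: [0.3777, 0.2824, 0.0208]
orientation: [-1.407, 0.825, -0.826]
contact_force: [0.5, 0.3, 1.6]
finger_gap: 0.088
[377.8324172  282.66486031  21.11324023]
out px [254. 227.] rect c [375.1 284.1] wh [39.2 36.5] an 61.8 ell c [376.2 283.8] d [34.8 38.1]
out px [255. 228.] rect c [375.7 283.6] wh [39.6 38.6] an 63.0 ell c [376.2 283.7] d [35.2 38.9]
out px [256. 230.] rect c [376.  283.4] wh [40.  39.9] an 66.3 ell c [376.2 283.7] d [37.7 41.2]
hole px [256. 229.] rect c [376.5 284.2] wh [20.6 21. ] an 76.0 ell c [376.5 284.2] d [19.2 22.6]
```

View pics/w8b.png

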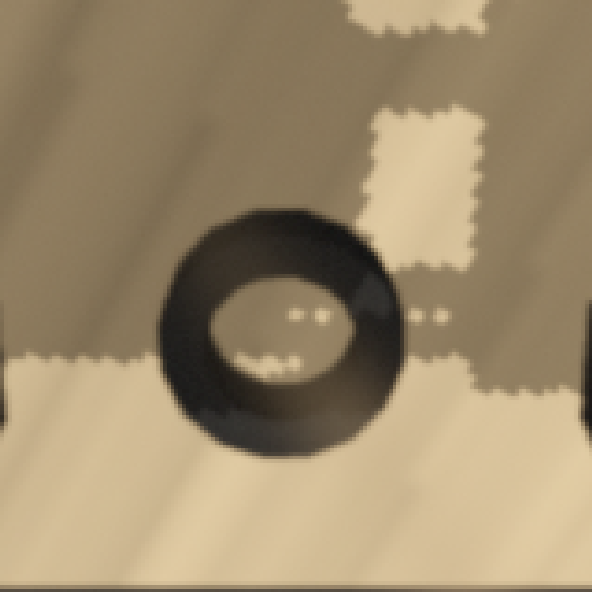

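Run:
```python
from h import *
ci=r.camera_info("wrist"); p,A,o=tool(); f=lambda q,z:np.round(A.T@(ray(ci,q,z)-p)*1000,1)
print(f((256,196.2),0),f((256,263.5),.014),f((223,231),.014),f((289.2,231),.014))
```

```text
[-17.4  21.1  -0.2] [20.7  7.1 -0.1] [ -0.7   7.1 -19.3] [-0.7  7.2 19.3]
```

```bash
python3 -m inch '[[[0,0.0016,0.01,0,0,0,0],[0,0,0.007,0,0,0,0],[0,0,0,0,0,0,0],[1,0,0,0,0,0,0],[1,0,0,0,0,0,0],[1,0,0,0,0,0,0],[1,0,0,0,0,0,0],[1,0,0,0,0,0,0],[1,0,0,0,0,0,0],[1,0,0,0,0,0,0],[1,0,0,0,0,0,0],[1,0,0,0,0,0,0],[1,0,-0.02,0,0,0,0],[1,0,-0.03,0,0,0,0],[1,0,-0.03,0,0,0,0],[1,0,0,0,0,0,0],[1,0,0,0,0,0,0]]]'
python3 - <<'E'
from h import *
im,ci=snapw("w9.png"); p,A,o=tool(); print(p*1000)
cv2.imwrite("pics/w9b.png",cv2.resize(im[140:300,180:340],None,fx=3.7,fy=3.7,interpolation=0))
go(.5875,.0948,.085,29.3)
E
```

```text
time_s: 12.28
tcp_pos: [0.3787, 0.2817, 0.0845]
orientation: [-1.405, 0.823, -0.826]
contact_force: [-0.4, 0.3, -0.3]
finger_gap: 0.0393
[377.60213322 281.10132863  83.31724497]
t 12.33 p [377.6 281.1  83.3] yaw 29.3 q6 -0.02 F [-0.5 -0.2 -0.4] gap 39.4
 turn y 0.0 rows 1 tilt fix [-0.06  0.    0.01]  then shift mm [265.2  -1.5  91.9] rows 7
```

View pics/w9b.png

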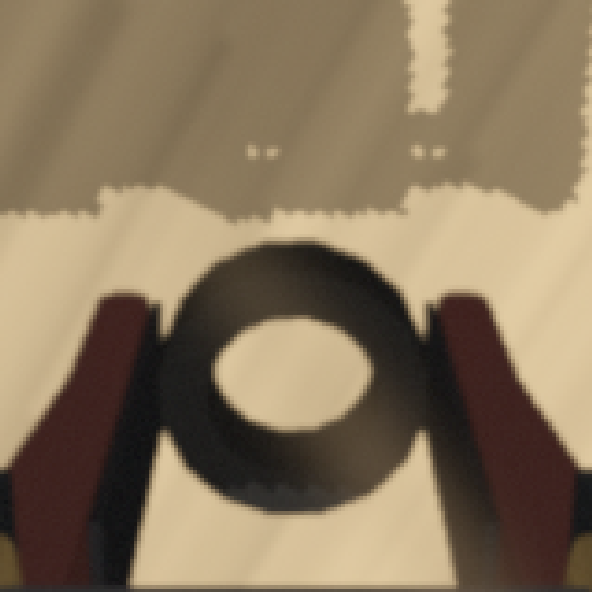

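```bash
python3 -m inch '[[[1,0.015,0,0.005,0,0,0],[1,0.035,0,0.012,0,0,0],[1,0.037,0,0.013,0,0,0],[1,0.037,0,0.013,0,0,0],[1,0.037,0,0.013,0,0,0],[1,0.037,0,0.013,0,0,0],[1,0.037,0,0.013,0,0,0],[1,0.03,0,0.01,0,0,0],[1,0,0.015,0,0,0,0],[1,0,0,0,0,0,0],[1,0,0,0,0,0,0],[1,0,0,0,0,0,0],[1,0,0,0,0,0,0]]]'
python3 - <<'E'
from h import *
im,ci=snapw("w10.png"); p,A,o=tool(); print(p*1000)
cv2.imwrite("pics/w10b.png",cv2.resize(im[140:300,180:340],None,fx=3.7,fy=3.7,interpolation=0))
f=lambda q,z:np.round(A.T@(ray(ci,q,z)-p)*1000,1)
print(f((256,204.9),p[2]-.004),f((256,278.4),p[2]+.010))
print(proj(ci,np.array([.5875,.0948,.048])))
E
```

```text
time_s: 13.42
tcp_pos: [0.5861, 0.0958, 0.0679]
orientation: [-1.41, 0.825, -0.823]
contact_force: [-0.2, -0.4, -0.4]
finger_gap: 0.0391
[586.43386874  95.82669094  68.22440444]
[-18.4   4.   -0.4] [ 19.4 -10.   -0.3]
[257.59875662 225.62453707]
```

View pics/w10b.png

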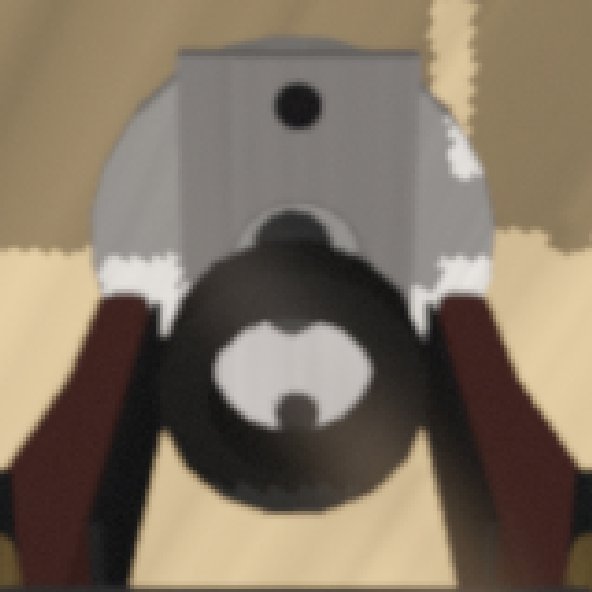

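```bash
python3 -m inch '[[[1,0.0014,0.01,0,0,0,0],[1,0,0.01,0,0,0,0],[1,0,0.004,0,0,0,0],[1,0,0,0,0,0,0],[1,0,0,0,0,0,0]]]'
python3 - <<'E'
from h import *
im,ci=snapw("w11.png"); p,A,o=tool(); print(p*1000)
cv2.imwrite("pics/w11b.png",cv2.resize(im[140:300,180:340],None,fx=3.7,fy=3.7,interpolation=0))
E
```

```text
time_s: 13.88
tcp_pos: [0.5874, 0.0938, 0.0435]
orientation: [-1.41, 0.826, -0.824]
contact_force: [0.6, 0.2, -0.6]
finger_gap: 0.0391
[587.85005159  93.80352364  43.89397928]
```

View pics/w11b.png

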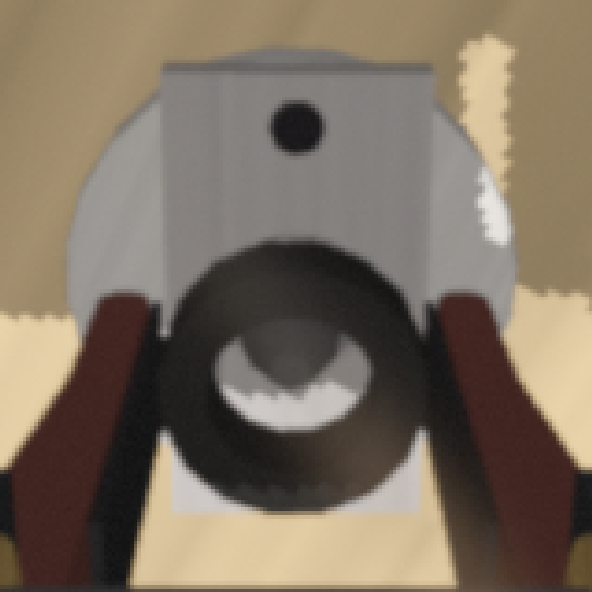

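```bash
python3 -m inch '[[[1,-0.0008,0.005,0,0,0,0],[1,0,0.005,0,0,0,0],[1,0,0.003,0,0,0,0],[1,0,0.001,0,0,0,0],[1,0,0.001,0,0,0,0],[1,0,0,0,0,0,0],[1,0,0,0,0,0,0]]]'; python3 -m inch '[[[1,0,0.001,0,0,0,0],[1,0,0,0,0,0,0],[1,0,0,0,0,0,0]]]';  python3 -m inch '[[[1,0,0.0007,0,0,0,0],[1,0,0,0,0,0,0],[1,0,0,0,0,0,0]]]'
```

```text
time_s: 14.52
tcp_pos: [0.5877, 0.0944, 0.0292]
orientation: [-1.409, 0.825, -0.825]
contact_force: [-0.4, -0.6, -0.6]
finger_gap: 0.0394
time_s: 14.77
tcp_pos: [0.5876, 0.0944, 0.0282]
orientation: [-1.409, 0.825, -0.825]
contact_force: [0.4, -0.2, -0.2]
finger_gap: 0.0391
time_s: 15.02
tcp_pos: [0.5876, 0.0944, 0.0275]
orientation: [-1.409, 0.825, -0.825]
contact_force: [0.6, -0.3, 0.4]
finger_gap: 0.0392
```

```bash
python3 -m inch '[[[1,0,0.0007,0,0,0,0],[1,0,0,0,0,0,0],[1,0,0,0,0,0,0]]]'; python3 -m inch '[[[1,0,0.0006,0,0,0,0],[1,0,0,0,0,0,0],[1,0,0,0,0,0,0]]]';  python3 -m inch '[[[1,0,0.0005,0,0,0,0],[1,0,0,0,0,0,0],[1,0,0,0,0,0,0]]]'
```

```text
time_s: 15.27
tcp_pos: [0.5875, 0.0944, 0.0267]
orientation: [-1.409, 0.825, -0.825]
contact_force: [0.8, 0.2, -0.1]
finger_gap: 0.0393
time_s: 15.52
tcp_pos: [0.5876, 0.0944, 0.0261]
orientation: [-1.409, 0.825, -0.825]
contact_force: [-0.4, -0.3, -0.8]
finger_gap: 0.0392
time_s: 15.77
tcp_pos: [0.5876, 0.0945, 0.0256]
orientation: [-1.409, 0.825, -0.825]
contact_force: [0.4, -0.4, -0.1]
finger_gap: 0.0393
```

```bash
python3 -m inch '[[[1,0,0.0005,0,0,0,0],[1,0,0,0,0,0,0],[1,0,0,0,0,0,0]]]'; python3 -m inch '[[[1,0,0.0004,0,0,0,0],[1,0,0,0,0,0,0],[1,0,0,0,0,0,0]]]'
```

```text
time_s: 16.02
tcp_pos: [0.5877, 0.0945, 0.0252]
orientation: [-1.409, 0.825, -0.825]
contact_force: [0.4, -0.2, 0.1]
finger_gap: 0.0393
time_s: 16.27
tcp_pos: [0.5877, 0.0945, 0.0252]
orientation: [-1.409, 0.825, -0.825]
contact_force: [-1.0, -0.1, 5.5]
finger_gap: 0.039
```

Contact at 25.2 mm with a 5.5 N rise. I'll release, rise and look.

```bash
python3 -m inch '[[[0.45,0,0,0,0,0,0],[0.3,0,0,0,0,0,0],[0,0,0,0,0,0,0],[0,0,0,0,0,0,0],[0,0,0,0,0,0,0],[0,0,0,0,0,0,0],[0,0,-0.02,0,0,0,0],[0,0,-0.03,0,0,0,0],[0,0,-0.03,0,0,0,0],[0,0,-0.02,0,0,0,0],[0,0,0,0,0,0,0],[0,0,0,0,0,0,0],[0,0,0,0,0,0,0]]]'
python3 - <<'E'
from h import *
snapw("w12.png")
go(.49,-.06,.15,10)
go(.3795,-.2705,.12,13)
im=cv2.imread("pics/top0.png");ci=r.camera_info("top")
ringfit(im,ci,.008,(350,230,386,270),lambda h,s,v:(s<60)&(v>85))
E
```

```text
time_s: 17.35
tcp_pos: [0.5869, 0.0944, 0.1239]
orientation: [-1.41, 0.826, -0.824]
contact_force: [-1.0, -0.6, 0.3]
finger_gap: 0.0882
t 17.4 p [586.4  94.4 123.3] yaw 29.3 q6 -0.47 F [ 0.5 -0.1 -0.8] gap 87.8
 turn y 19.3 rows 3 tilt fix [ 0.14 -0.   -0.06]  then shift mm [ 135.3  -26.4 -121.8] rows 5
t 17.4 p [586.4  94.4 123.3] yaw 29.3 q6 -0.47 F [ 0.5 -0.1 -0.8] gap 87.8
 turn y 16.3 rows 3 tilt fix [ 0.14 -0.   -0.06]  then shift mm [ 309.     3.9 -283.6] rows 11
out px [368. 250.] rect c [ 379.3 -270.2] wh [59.8 59.6] an 13.2 ell c [ 379.  -269.9] d [66.9 67.6]
hole px [368. 250.] rect c [ 379.8 -270.6] wh [27.1 27.9] an 26.2 ell c [ 379.2 -270.2] d [27.5 28. ]
```

View pics/w12.png

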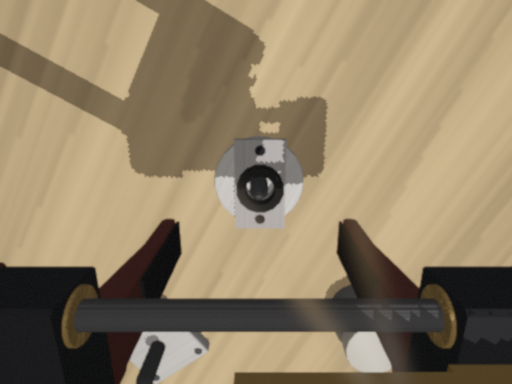

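The low bush sits flat around the short post at (259,187). Next is the square plate.

```bash
python3 -m inch '[[[0,0,0,0,0,5.4,0],[0,0,0,0,0,5.4,0],[0,0,0,0,0,5.3,0],[0,0.017,0,-0.0156,0,0,0],[0,0.028,0,-0.0257,0,0,0],[0,0.028,0,-0.0257,0,0,0],[0,0.028,0,-0.0257,0,0,0],[0,0.028,0,-0.0257,0,0,0],[0,0.028,0,-0.0257,0,0,0],[0,0.028,0,-0.0257,0,0,0],[0,0.028,0,-0.0257,0,0,0],[0,0.028,0,-0.0257,0,0,0],[0,0.028,0,-0.0257,0,0,0],[0,0.028,0,-0.0257,0,0,0],[0,0.012,0,-0.011,0,0,0],[0,0,0,0,0,0,0],[0,0,0,0,0,0,0],[0,0,0,0,0,0,0],[0,0,0,0,0,0,0]]]'
python3 - <<'E'
from h import *
im,ci=snapw("w13.png"); p,A,o=tool();print(p*1000)
ringfit(im,ci,.008,(205,110,315,225),g)
go(.3793,-.2702,.003,13.2)
E
```

```text
time_s: 18.98
tcp_pos: [0.3822, -0.2697, 0.1242]
orientation: [-1.31, 1.038, -1.035]
contact_force: [0.1, 0.4, 0.7]
finger_gap: 0.0878
[ 382.33454786 -269.75178247  124.38566836]
out px [254. 179.] rect c [ 379.4 -269.8] wh [60.3 59.7] an 13.4 ell c [ 379.4 -269.9] d [69.9 70.4]
hole px [255. 180.] rect c [ 379.5 -269.3] wh [23.7 24.3] an 57.6 ell c [ 379.3 -269.2] d [23.5 24.6]
t 19.03 p [ 382.3 -269.8  124.4] yaw 13.3 q6 -0.99 F [ 0.3 -0.3 -0.2] gap 87.4
 turn y 0.1 rows 1 tilt fix [ 0.03  0.   -0.06]  then shift mm [-1.000e-01  1.214e+02 -3.000e+00] rows 3
```

View pics/w13.png

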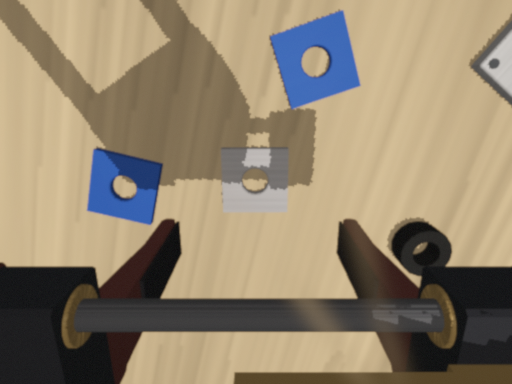

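```bash
python3 -m inch '[[[0,0,0.02,-0.0028,0,0,0],[0,0,0.03,0,0,0,0],[0,0,0.03,0,0,0,0],[0,0,0.02,0,0,0,0],[0,0,0.01,0,0,0,0],[0,0,0.005,0,0,0,0],[0,0,0,0,0,0,0],[0,0,0,0,0,0,0],[0,0,0,0,0,0,0]]]'
python3 - <<'E'
from h import *
im,ci=snapw("w14.png"); p,A,o=tool();print(p*1000)
ringfit(im,ci,.008,(190,110,325,295),g)
go(.3794,-.2698,.003,13.3)
E
```

```text
time_s: 19.78
tcp_pos: [0.3801, -0.272, 0.0106]
orientation: [-1.31, 1.036, -1.039]
contact_force: [0.2, 0.1, -0.1]
finger_gap: 0.0878
[ 380.15637861 -272.21172605   10.69487128]
out px [257. 229.] rect c [ 379.7 -269.8] wh [60.6 62.1] an 13.3 ell c [ 379.6 -269.6] d [70.6 72.2]
hole px [256. 230.] rect c [ 379.  -268.1] wh [22.6 22.2] an 61.5 ell c [ 379.2 -268.4] d [21.2 23.4]
t 19.83 p [ 380.2 -272.2   10.7] yaw 13.2 q6 -1.0 F [ 0.5 -0.5  0.2] gap 87.7
 turn y -0.1 rows 1 tilt fix [-0.06 -0.    0.1 ]  then shift mm [-2.5  7.7 -0.2] rows 1
```

View pics/w14.png

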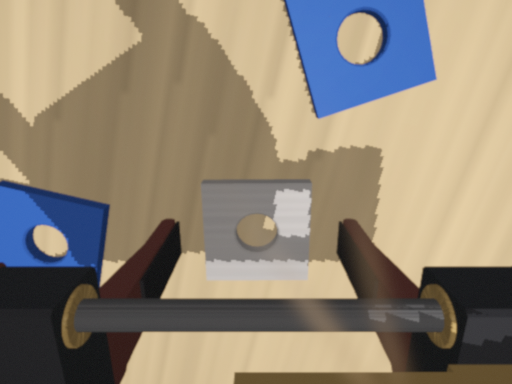

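```bash
python3 -m inch '[[[0,-0.0018,0.004,-0.0002,0,0,0],[0,0,0.004,0,0,0,0],[0,0,0,0,0,0,0],[1,0,0,0,0,0,0],[1,0,0,0,0,0,0],[1,0,0,0,0,0,0],[1,0,0,0,0,0,0],[1,0,0,0,0,0,0],[1,0,0,0,0,0,0],[1,0,0,0,0,0,0],[1,0,0,0,0,0,0]]]'
python3 - <<'E'
from h import *
im,ci=snapw("w15.png"); p,A,o=tool();print(p*1000,o["finger_gap"])
ringfit(im,ci,.008,(190,110,325,295),g)
cv2.imwrite("pics/w15b.png",cv2.resize(im[150:310,170:350],None,fx=3.7,fy=3.7,interpolation=0))
im=cv2.imread("pics/top0.png");ci=r.camera_info("top")
ringfit(im,ci,.014,(280,140,325,190),lambda h,s,v:(s<60)&(v>85))
E
```

```text
time_s: 20.75
tcp_pos: [0.3788, -0.2702, 0.0018]
orientation: [-1.31, 1.038, -1.038]
contact_force: [-0.6, 0.3, 0.9]
finger_gap: 0.0595
[ 378.79667743 -270.1794768     1.84020122] 0.05947137580634136
out px [259. 239.] rect c [ 380.1 -269.6] wh [61.  62.5] an 13.3 ell c [ 379.8 -269.6] d [70.6 73. ]
hole px [258. 240.] rect c [ 379.5 -268. ] wh [21.8 21.8] an 56.2 ell c [ 379.5 -268.1] d [20.7 23.3]
out px [302. 165.] rect c [ 581.9 -113.2] wh [75.1 74.7] an 66.2 ell c [ 581.8 -113.4] d [85.9 86.5]
hole px [302. 164.] rect c [ 582.4 -114.4] wh [20.  35.8] an 56.3 ell c [ 582.4 -114.5] d [20.2 38.9]
```

View pics/w15b.png

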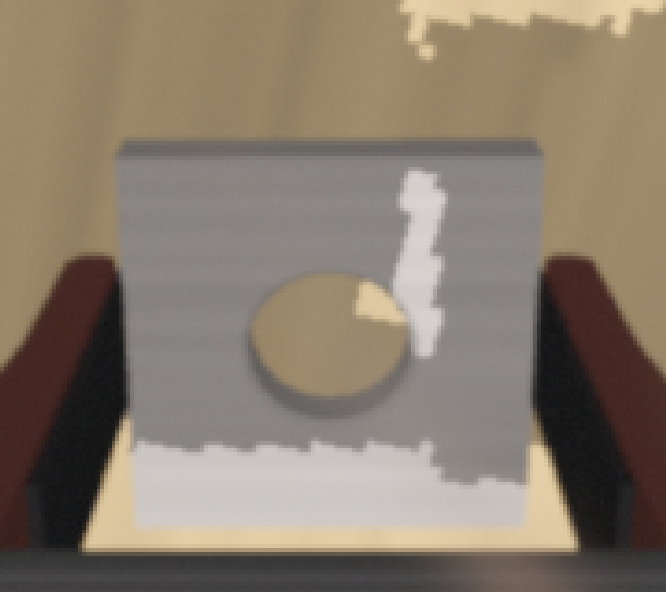

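Run:
```python
from h import *
ci=r.camera_info("wrist"); p,A,o=tool(); f=lambda q,z:np.round(A.T@(ray(ci,q,z)-p)*1000,1)
for q in((259,191.9),(259,291.9),(258.5,223.5),(258.5,262.7)): print(f(q,.008))
go(.582,-.1135,.095,13.3)
```

```text
[-29.4  -6.2   1.4]
[30.8 -6.2  1.5]
[-11.7  -6.2   1.2]
[12.  -6.2  1.2]
t 20.8 p [ 378.8 -270.2    1.8] yaw 13.2 q6 -1.0 F [-0.6 -0.7  0.9] gap 59.5
 turn y -0.1 rows 1 tilt fix [0.   0.   0.01]  then shift mm [-105.7  -93.2  233.8] rows 7
```

```bash
python3 -m inch '[[[1,0,-0.015,0,0,0,0],[1,0,-0.03,0,0,0,0],[1,0,-0.03,0,0,0,0],[1,0,-0.018,0,0,0,0],[1,-0.008,0,0.018,0,0,0],[1,-0.016,0,0.036,0,0,0],[1,-0.016,0,0.036,0,0,0],[1,-0.016,0,0.036,0,0,0],[1,-0.016,0,0.036,0,0,0],[1,-0.016,0,0.036,0,0,0],[1,-0.0177,0,0.036,0,0,0],[1,0,0,0,0,0,0],[1,0,0,0,0,0,0],[1,0,0,0,0,0,0],[1,0,0,0,0,0,0],[1,0,0,0,0,0,0]]]'
python3 - <<'E'
from h import *
im,ci=snapw("w16.png"); p,A,o=tool(); print(p*1000,o["finger_gap"])
cv2.imwrite("pics/w16b.png",cv2.resize(im[120:300,150:370],None,fx=3.3,fy=3.3,interpolation=0))
print(proj(ci,np.array([.582,-.1135,.068])))
E
```

```text
time_s: 22.13
tcp_pos: [0.581, -0.1145, 0.0945]
orientation: [-1.31, 1.04, -1.038]
contact_force: [-0.5, -0.4, -1.9]
finger_gap: 0.0593
[ 581.27775255 -114.62052904   94.70939555] 0.05923689810706146
[258.68249174 218.47540373]
```

View pics/w16b.png

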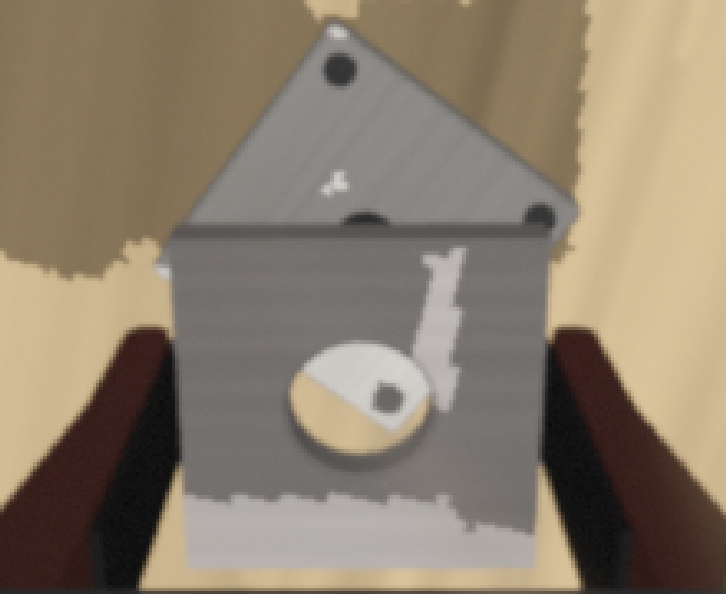

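Run:
```python
from h import *
ci=r.camera_info("wrist"); p,A,o=tool(); f=lambda q,z:np.round(A.T@(ray(ci,q,z)-p)*1000,1)
print(p*1000)
for q in((250.9,126.1),(325.2,183.6),(268.2,250.3),(198.5,199),(253,140.6),(313.6,186),(267.9,240.6),(261,184.5)): print(q,f(q,.014))
```

```text
[ 581.27775255 -114.62052904   94.70939555]
(250.9, 126.1) [-53.4  80.7  -4.8]
(325.2, 183.6) [-8.1 80.7 54.2]
(268.2, 250.3) [51.3 80.7  9.3]
(198.5, 199) [  5.1  80.7 -47.6]
(253, 140.6) [-42.4  80.7  -3.3]
(313.6, 186) [-6.1 80.7 45.1]
(267.9, 240.6) [42.2 80.7  9. ]
(261, 184.5) [-7.3 80.7  3. ]
```

```bash
python3 -m inch '[[[1,-0.001,0.01,0.001,0,0,0],[1,0,0.008,0,0,0,0],[1,0,0.002,0,0,0,0],[1,0,0,0,0,0,0],[1,0,0,0,0,0,0],[1,0,0,0,0,0,0]]]'
python3 - <<'E'
from h import *
im,ci=snapw("w17.png"); p,A,o=tool(); print(p*1000,o["finger_gap"])
cv2.imwrite("pics/w17b.png",cv2.resize(im[120:300,150:370],None,fx=3.3,fy=3.3,interpolation=0))
E
```

```text
time_s: 22.68
tcp_pos: [0.5833, -0.1126, 0.0748]
orientation: [-1.31, 1.038, -1.038]
contact_force: [0.1, 0.6, -0.8]
finger_gap: 0.0595
[ 583.4030728  -112.61517555   74.93610911] 0.059339639356012705
```

View pics/w17b.png

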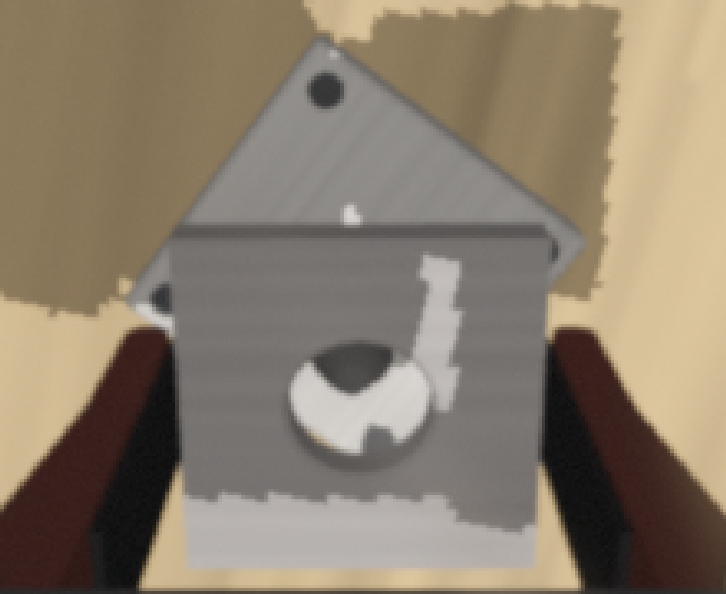

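Run:
```python
from h import *
ci=r.camera_info("wrist"); p,A,o=tool(); f=lambda q,z:np.round(A.T@(ray(ci,q,z)-p)*1000,1)
print(p*1000)
print(f((257,239),.068))
for q in((259,223),(259,262.5),(238,241),(281,241)): print(f(q,p[2]+.0062))
for q in((247.3,131),(326.7,192.5),(190,210)): print(q,f(q,.014))
```

```text
[ 583.4030728  -112.61517555   74.93610911]
[4.  6.9 0.3]
[-12.   -6.2   1.4]
[11.8 -6.2  1.5]
[ -1.4  -6.2 -10. ]
[-1.4 -6.2 13.4]
(247.3, 131) [-52.2  60.9  -6.8]
(326.7, 192.5) [-7.1 60.9 51.5]
(190, 210) [  6.9  60.9 -50.5]
```

```bash
python3 -m inch '[[[1,0.001,0.006,-0.001,0,0,0],[1,0,0.007,0,0,0,0],[1,0,0.006,0,0,0,0],[1,0,0,0,0,0,0],[1,0,0,0,0,0,0],[1,0,0,0,0,0,0]]]'
python3 - <<'E'
from h import *
im,ci=snapw("w18.png"); p,A,o=tool(); print(p*1000,o["finger_gap"])
cv2.imwrite("pics/w18b.png",cv2.resize(im[120:300,150:370],None,fx=3.3,fy=3.3,interpolation=0))
E
```

```text
time_s: 23.23
tcp_pos: [0.5824, -0.1137, 0.0556]
orientation: [-1.31, 1.038, -1.037]
contact_force: [-0.3, -0.5, -1.8]
finger_gap: 0.0597
[ 582.59125983 -113.76943744   55.80272182] 0.059441774257746584
```

View pics/w18b.png

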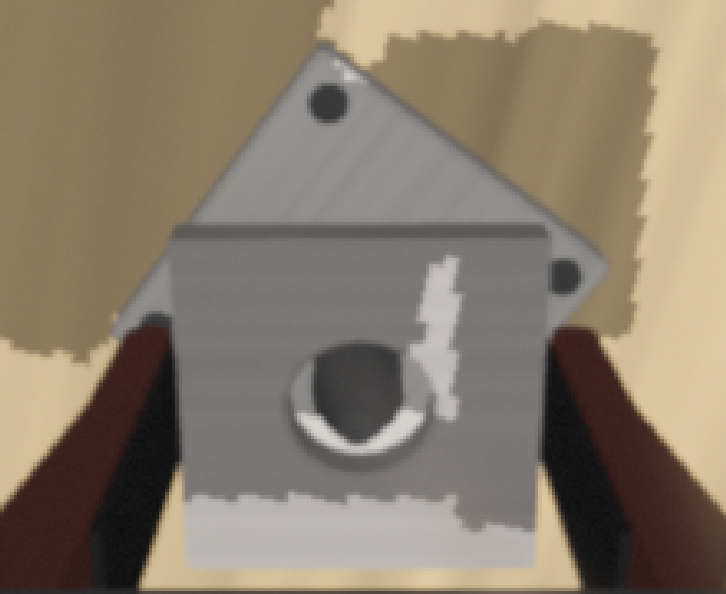

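```bash
python3 -m inch '[[[1,0,0.008,0,0,0,0],[1,0,0.01,0,0,0,0],[1,0,0.01,0,0,0,0],[1,0,0.006,0,0,0,0],[1,0,0.002,0,0,0,0],[1,0,0.001,0,0,0,0],[1,0,0,0,0,0,0],[1,0,0,0,0,0,0]]]';  python3 -m inch '[[[1,0,0.0008,0,0,0,0],[1,0,0,0,0,0,0],[1,0,0,0,0,0,0]]]'
```

```text
time_s: 23.95
tcp_pos: [0.5827, -0.1138, 0.0189]
orientation: [-1.309, 1.037, -1.038]
contact_force: [-0.3, 0.4, -1.3]
finger_gap: 0.0596
time_s: 24.2
tcp_pos: [0.5826, -0.1138, 0.0183]
orientation: [-1.309, 1.037, -1.038]
contact_force: [0.1, -0.2, -0.9]
finger_gap: 0.0596
```

```bash
python3 -m inch '[[[1,0,0.0008,0,0,0,0],[1,0,0,0,0,0,0],[1,0,0,0,0,0,0]]]';  python3 -m inch '[[[1,0,0.0006,0,0,0,0],[1,0,0,0,0,0,0],[1,0,0,0,0,0,0]]]';  python3 -m inch '[[[1,0,0.0005,0,0,0,0],[1,0,0,0,0,0,0],[1,0,0,0,0,0,0]]]'
```

```text
time_s: 24.45
tcp_pos: [0.5824, -0.1137, 0.0172]
orientation: [-1.31, 1.038, -1.038]
contact_force: [-0.5, -0.9, -0.9]
finger_gap: 0.0598
time_s: 24.7
tcp_pos: [0.5824, -0.1137, 0.0165]
orientation: [-1.31, 1.038, -1.038]
contact_force: [-0.0, 0.5, -1.7]
finger_gap: 0.0598
time_s: 24.95
tcp_pos: [0.5824, -0.1138, 0.016]
orientation: [-1.31, 1.038, -1.038]
contact_force: [-0.1, 0.7, -0.8]
finger_gap: 0.0599
```

```bash
python3 -m inch '[[[1,0,0.0004,0,0,0,0],[1,0,0,0,0,0,0],[1,0,0,0,0,0,0]]]';  python3 -m inch '[[[1,0,0.0004,0,0,0,0],[1,0,0,0,0,0,0],[1,0,0,0,0,0,0]]]'
```

```text
time_s: 25.2
tcp_pos: [0.5825, -0.1137, 0.0159]
orientation: [-1.31, 1.038, -1.038]
contact_force: [-0.8, -0.2, 2.4]
finger_gap: 0.0594
time_s: 25.45
tcp_pos: [0.5825, -0.1138, 0.0158]
orientation: [-1.309, 1.038, -1.038]
contact_force: [-2.5, -0.4, 5.4]
finger_gap: 0.0596
```

```bash
python3 -m inch '[[[0.25,0,0,0,0,0,0],[0.15,0,0,0,0,0,0],[0,0,0,0,0,0,0],[0,0,0,0,0,0,0],[0,0,0,0,0,0,0],[0,0,-0.02,0,0,0,0],[0,0,-0.03,0,0,0,0],[0,0,-0.03,0,0,0,0],[0,0,-0.03,0,0,0,0],[0,0,-0.01,0,0,0,0],[0,0,0,0,0,0,0],[0,0,0,0,0,0,0],[0,0,0,0,0,0,0]]]'
python3 - <<'E'
from h import *
im,ci=snapw("w19.png")
go(.547,-.297,.13,13.3)
ringfit(im,ci,.068,(200,120,320,240),lambda h,s,v:v<60)
ringfit(im,ci,.022,(200,120,320,240),lambda h,s,v:(s<45)&(v>60))
E
```

```text
time_s: 26.53
tcp_pos: [0.5812, -0.1134, 0.1335]
orientation: [-1.311, 1.04, -1.036]
contact_force: [-1.2, -0.6, -0.2]
finger_gap: 0.0876
t 26.58 p [ 581.  -113.3  133.2] yaw 13.2 q6 -0.54 F [-0.1  0.  -0.5] gap 87.7
 turn y -0.1 rows 1 tilt fix [ 0.18 -0.   -0.1 ]  then shift mm [171.    3.2 -75.3] rows 5
out px [260. 188.] rect c [ 580.8 -104.6] wh [12.8 22.9] an 13.7 ell c [ 581.  -104.8] d [12.7 24.3]
out px [259. 179.] rect c [ 583.5 -113.7] wh [82.4 82. ] an 69.2 ell c [ 582.3 -111. ] d [85.8 86.7]
hole px [260. 188.] rect c [ 584.1 -118.8] wh [17.2 29.4] an 13.8 ell c [ 584.3 -118.9] d [17.1 30.6]
hole px [306. 174.] rect c [620.9 -96.4] wh [6.2 6.6] an 15.5 ell c [620.9 -96.4] d [6.5 6.8]
```

View pics/w19.png

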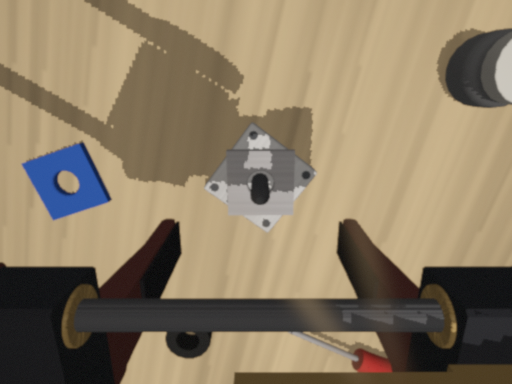

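The square plate lies flat on the tall fixture at (260,185). Next is the tall bush, seen at (188,340).

```bash
python3 -m inch '[[[0,0.018,0,-0.008,0,0,0],[0,0.036,0,-0.016,0,0,0],[0,0.036,0,-0.016,0,0,0],[0,0.036,0,-0.016,0,0,0],[0,0.036,0,-0.016,0,0,0],[0,0.009,0,-0.003,0,0,0],[0,0,0,0,0,0,0],[0,0,0,0,0,0,0],[0,0,0,0,0,0,0],[0,0,0,0,0,0,0]]]'
python3 - <<'E'
from h import *
im,ci=snapw("w20.png"); p,A,o=tool();print(p*1000)
for t in (60,80): ringfit(im,ci,.024,(190,110,325,240),lambda h,s,v:v<t)
cv2.imwrite("pics/w20b.png",cv2.resize(im[120:300,150:370],None,fx=3.3,fy=3.3,interpolation=0))
E
```

```text
time_s: 27.42
tcp_pos: [0.5484, -0.2953, 0.1347]
orientation: [-1.31, 1.038, -1.035]
contact_force: [-0.3, 0.2, 0.3]
finger_gap: 0.0876
[ 548.56811032 -295.39412808  134.91391705]
out px [258. 181.] rect c [ 549.4 -292.5] wh [41.6 47.3] an 58.0 ell c [ 548.7 -293.5] d [41.7 48.5]
hole px [257. 181.] rect c [ 547.5 -293.5] wh [21.3 21.3] an 57.6 ell c [ 547.3 -294. ] d [19.2 23.8]
out px [257. 181.] rect c [ 547.8 -294.9] wh [45.  49.4] an 13.4 ell c [ 547.9 -294.8] d [45.1 49.4]
hole px [257. 181.] rect c [ 547.1 -293.6] wh [20.6 20.6] an 59.0 ell c [ 547.3 -294. ] d [18.4 23.1]
```

View pics/w20b.png

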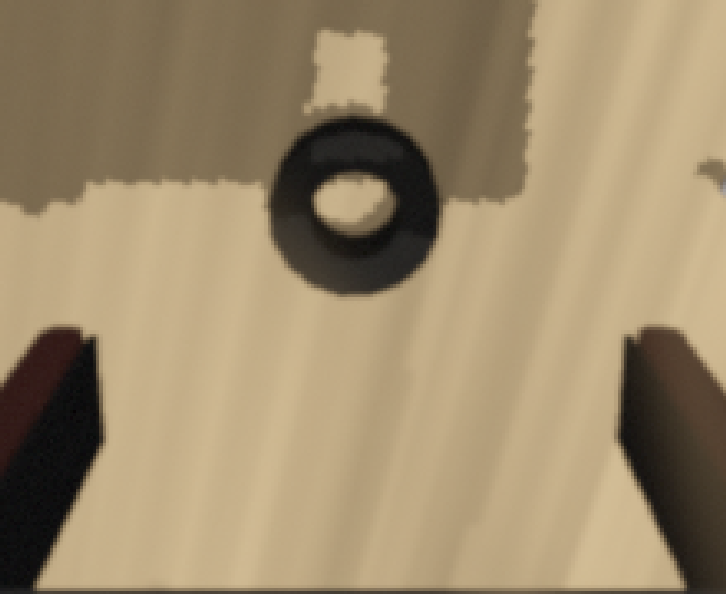

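Run:
```python
from h import *
ci=r.camera_info("wrist"); p,A,o=tool(); f=lambda q,z:np.round(A.T@(ray(ci,q,z)-p)*1000,1)
print(p*1000,f((257,155.2),0),f((257,209.4),.024),f((231.8,183),.024),f((283.3,183),.024))
```

```text
[ 548.56811032 -295.39412808  134.91391705] [-19.9 134.9  -0.5] [ 25.9 110.9  -0.4] [  0.6 110.9 -23. ] [  0.5 110.9  23.2]
```

```bash
python3 -m inch '[[[0,0.0028,0.02,-0.0005,0,0,0],[0,0,0.035,0,0,0,0],[0,0,0.035,0,0,0,0],[0,0,0.025,0,0,0,0],[0,0,0.012,0,0,0,0],[0,0,0,0,0,0,0],[0,0,0,0,0,0,0],[1,0,0,0,0,0,0],[1,0,0,0,0,0,0],[1,0,0,0,0,0,0],[1,0,0,0,0,0,0],[1,0,0,0,0,0,0],[1,0,0,0,0,0,0],[1,0,0,0,0,0,0],[1,0,0,0,0,0,0],[1,0,0,0,0,0,0]]]'
python3 - <<'E'
from h import *
im,ci=snapw("w21.png"); p,A,o=tool();print(p*1000,o["finger_gap"])
cv2.imwrite("pics/w21b.png",cv2.resize(im[120:300,150:370],None,fx=3.3,fy=3.3,interpolation=0))
E
```

```text
time_s: 28.8
tcp_pos: [0.5487, -0.3003, 0.0086]
orientation: [-1.31, 1.038, -1.038]
contact_force: [-0.4, -0.5, 3.9]
finger_gap: 0.0471
[ 548.74112831 -300.34537879    8.65524718] 0.04700733070652166
```

View pics/w21b.png

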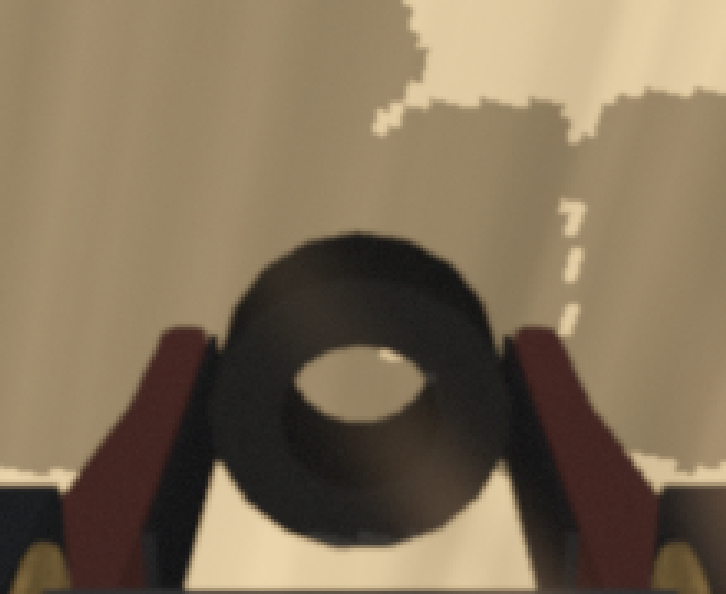

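Run:
```python
from h import *
ci=r.camera_info("wrist"); p,A,o=tool(); f=lambda q,z:np.round(A.T@(ray(ci,q,z)-p)*1000,1)
print(p*1000,f((258.5,190.3),0),f((258.5,285.8),.024))
go(.5825,-.1138,.095,13.2)
```

```text
[ 548.74112831 -300.34537879    8.65524718] [-25.5   8.6   1.1] [ 20.5 -15.3   1.2]
t 28.85 p [ 548.7 -300.3    8.7] yaw 13.2 q6 -0.84 F [-1.6  0.5  5.4] gap 47.0
 turn y 0.0 rows 1 tilt fix [-0.01  0.    0.02]  then shift mm [-173.9  -86.4   75.5] rows 6
```

```bash
python3 -m inch '[[[1,0,-0.015,0,0,0,0],[1,0,-0.03,0,0,0,0],[1,0,-0.03,0,0,0,0],[1,0,-0.012,0,0,0,0],[1,-0.015,0,0.0065,0,0,0],[1,-0.035,0,0.0155,0,0,0],[1,-0.035,0,0.0155,0,0,0],[1,-0.035,0,0.0155,0,0,0],[1,-0.035,0,0.0155,0,0,0],[1,-0.016,0,0.007,0,0,0],[1,0,0,0,0,0,0],[1,0,0,0,0,0,0],[1,0,0,0,0,0,0],[1,0,0,0,0,0,0]]]'
python3 - <<'E'
from h import *
im,ci=snapw("w22.png"); p,A,o=tool();print(p*1000,o["finger_gap"])
cv2.imwrite("pics/w22b.png",cv2.resize(im[120:300,150:370],None,fx=3.3,fy=3.3,interpolation=0))
go(.5825,-.1138,.08,13.2)
E
```

```text
time_s: 30.02
tcp_pos: [0.5826, -0.1173, 0.0946]
orientation: [-1.31, 1.039, -1.038]
contact_force: [-0.1, -0.0, -0.5]
finger_gap: 0.0472
[ 582.71325718 -117.50214583   94.79084829] 0.047504806212893706
t 30.07 p [ 582.7 -117.5   94.8] yaw 13.1 q6 -0.54 F [ 0.5 -0.2 -0.2] gap 47.5
 turn y -0.1 rows 1 tilt fix [0.04 0.   0.  ]  then shift mm [-3.7 14.8  0.6] rows 1
```

View pics/w22b.png

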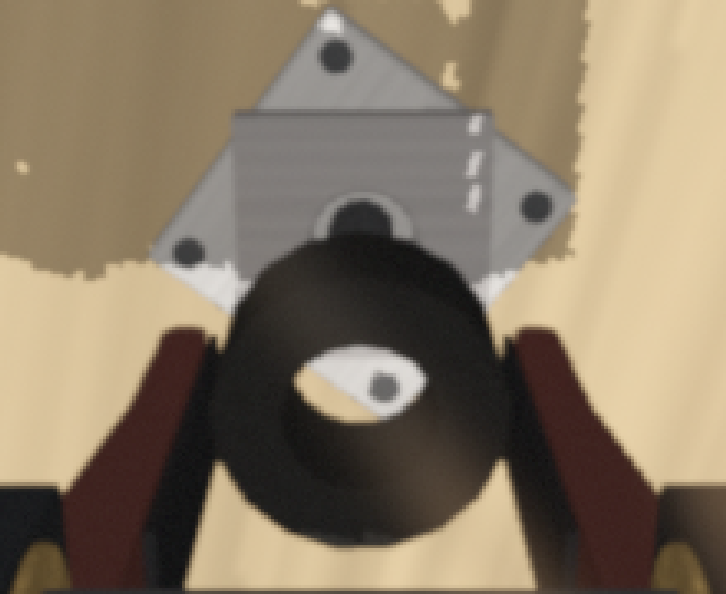

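Run:
```python
from h import *
ci=r.camera_info("wrist"); p,A,o=tool(); f=lambda q,z:np.round(A.T@(ray(ci,q,z)-p)*1000,1)
print(p*1000)
P=[f(q,.014) for q in((252.1,136.7),(312.7,182.4),(266.4,237.3),(207.3,196.4))]; print(P,np.mean(P,0))
print(f((258.5,190.3),p[2]-.0086),f((258.5,285.8),p[2]+.0154))
```

```text
[ 582.71325718 -117.50214583   94.79084829]
[array([-45.4,  80.8,  -3.9]), array([-9. , 80.8, 44.3]), array([39.2, 80.8,  7.7]), array([  2.9,  80.8, -40.4])] [-3.075 80.8    1.925]
[-25.5   8.6   1.1] [ 20.5 -15.4   1.2]
```

```bash
python3 -m inch '[[[1,-0.0004,0.01,0.0004,0,0,0],[1,0,0.01,0,0,0,0],[1,0,0.006,0,0,0,0],[1,0,0,0,0,0,0],[1,0,0,0,0,0,0]]]'
python3 - <<'E'
from h import *
im,ci=snapw("w23.png"); p,A,o=tool();print(p*1000,o["finger_gap"])
cv2.imwrite("pics/w23b.png",cv2.resize(im[120:300,150:370],None,fx=3.3,fy=3.3,interpolation=0))
E
```

```text
time_s: 30.48
tcp_pos: [0.5826, -0.116, 0.0683]
orientation: [-1.31, 1.04, -1.037]
contact_force: [0.7, -0.7, -0.4]
finger_gap: 0.0474
[ 583.0842364  -116.08392617   68.81408809] 0.047635186001319996
```

View pics/w23b.png

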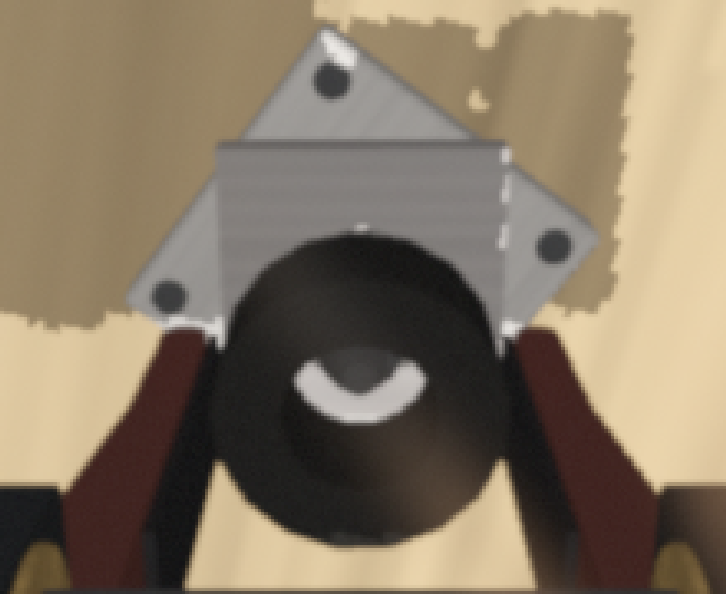

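```bash
python3 -m inch '[[[1,0,0.007,0,0,0,0],[1,0,0.007,0,0,0,0],[1,0,0.007,0,0,0,0],[1,0,0.007,0,0,0,0],[1,0,0.005,0,0,0,0],[1,0,0.002,0,0,0,0],[1,0,0,0,0,0,0],[1,0,0,0,0,0,0]]]';  python3 -m inch '[[[1,0,0.0008,0,0,0,0],[1,0,0,0,0,0,0],[1,0,0,0,0,0,0]]]'
```

```text
time_s: 31.2
tcp_pos: [0.5833, -0.116, 0.0341]
orientation: [-1.31, 1.038, -1.038]
contact_force: [-0.4, 0.5, -0.5]
finger_gap: 0.0475
time_s: 31.45
tcp_pos: [0.5836, -0.1161, 0.0338]
orientation: [-1.309, 1.037, -1.038]
contact_force: [0.2, 0.2, -0.5]
finger_gap: 0.0473
```

```bash
python3 -m inch '[[[1,0,0.001,0,0,0,0],[1,0,0,0,0,0,0],[1,0,0,0,0,0,0]]]';  python3 -m inch '[[[1,0,0.0008,0,0,0,0],[1,0,0,0,0,0,0],[1,0,0,0,0,0,0]]]';  python3 -m inch '[[[1,0,0.0006,0,0,0,0],[1,0,0,0,0,0,0],[1,0,0,0,0,0,0]]]'
```

```text
time_s: 31.7
tcp_pos: [0.5834, -0.116, 0.0325]
orientation: [-1.309, 1.038, -1.038]
contact_force: [0.3, -0.6, -0.9]
finger_gap: 0.0474
time_s: 31.95
tcp_pos: [0.5833, -0.116, 0.0316]
orientation: [-1.31, 1.038, -1.038]
contact_force: [0.2, -1.1, -1.2]
finger_gap: 0.0475
time_s: 32.2
tcp_pos: [0.5833, -0.116, 0.031]
orientation: [-1.31, 1.038, -1.038]
contact_force: [0.4, 0.7, 0.0]
finger_gap: 0.0475
```

```bash
python3 -m inch '[[[1,0,0.0005,0,0,0,0],[1,0,0,0,0,0,0],[1,0,0,0,0,0,0]]]';  python3 -m inch '[[[1,0,0.0004,0,0,0,0],[1,0,0,0,0,0,0],[1,0,0,0,0,0,0]]]'
```

```text
time_s: 32.45
tcp_pos: [0.5834, -0.116, 0.0307]
orientation: [-1.309, 1.038, -1.038]
contact_force: [-0.2, 0.1, 1.2]
finger_gap: 0.0474
time_s: 32.7
tcp_pos: [0.5834, -0.116, 0.0306]
orientation: [-1.309, 1.037, -1.038]
contact_force: [-2.3, 0.7, 6.4]
finger_gap: 0.0474
```

```bash
python3 -m inch '[[[0.35,0,0,0,0,0,0],[0.25,0,0,0,0,0,0],[0,0,0,0,0,0,0],[0,0,0,0,0,0,0],[0,0,0,0,0,0,0],[0,0,0,0,0,0,0],[0,0,-0.02,0,0,0,0],[0,0,-0.03,0,0,0,0],[0,0,-0.03,0,0,0,0],[0,0,-0.03,0,0,0,0],[0,0,0,0,0,0,0],[0,0,0,0,0,0,0],[0,0,0,0,0,0,0]]]'
python3 - <<'E'
from h import *
im,ci=snapw("w24.png")
go(.5616,.335,.125,13.3)
E
```

```text
time_s: 33.78
tcp_pos: [0.5829, -0.1158, 0.1397]
orientation: [-1.31, 1.038, -1.037]
contact_force: [-1.0, 0.3, 0.4]
finger_gap: 0.0877
t 33.83 p [ 582.3 -115.6  139. ] yaw 13.2 q6 -0.54 F [ 0.2 -0.1 -0. ] gap 88.1
 turn y -0.1 rows 1 tilt fix [ 0.11 -0.   -0.06]  then shift mm [-443.3   14.3   83.5] rows 12
```

View pics/w24.png

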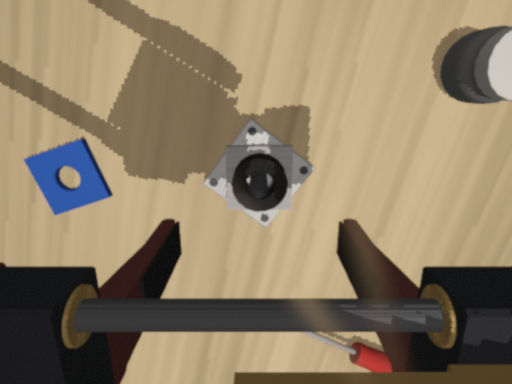

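The tall bush sits flat on the square plate, at (260,181). The washer is last.

```bash
python3 -m inch '[[[0,-0.018,0,0.0035,0,0,0],[0,-0.036,0,0.007,0,0,0],[0,-0.036,0,0.007,0,0,0],[0,-0.036,0,0.007,0,0,0],[0,-0.036,0.001,0.007,0,0,0],[0,-0.036,0.002,0.007,0,0,0],[0,-0.036,0.002,0.007,0,0,0],[0,-0.036,0.002,0.007,0,0,0],[0,-0.036,0.002,0.007,0,0,0],[0,-0.036,0.002,0.007,0,0,0],[0,-0.036,0.002,0.006,0,0,0],[0,-0.036,0.001,0.006,0,0,0],[0,-0.029,0,0.005,0,0,0],[0,0,0,0,0,0,0],[0,0,0,0,0,0,0],[0,0,0,0,0,0,0],[0,0,0,0,0,0,0]]]'
python3 - <<'E'
from h import *
im,ci=snapw("w25.png"); p,A,o=tool();print(p*1000)
ringfit(im,ci,.008,(190,100,325,240),g)
print(A[:,0])
E
```

```text
time_s: 35.25
tcp_pos: [0.563, 0.3328, 0.1251]
orientation: [-1.311, 1.039, -1.038]
contact_force: [-0.3, 1.6, 0.5]
finger_gap: 0.0877
[563.27820387 332.79517887 125.45546349]
out px [258. 177.] rect c [563.1 335.4] wh [53.9 54.9] an 13.2 ell c [563.  335.6] d [53.7 54.6]
hole px [258. 177.] rect c [563.  335.6] wh [24.7 23.7] an 13.2 ell c [562.8 335.7] d [23.9 24.8]
[ 2.27012944e-01 -9.73891483e-01  7.09585429e-04]
```

View pics/w25.png

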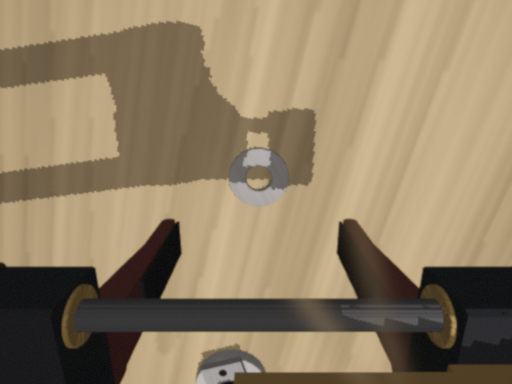

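```bash
python3 -m inch '[[[0,-0.0022,0.02,0,0,0,0],[0,0,0.035,0,0,0,0],[0,0,0.03,0,0,0,0],[0,0,0.02,0,0,0,0],[0,0,0.007,0,0,0,0],[0,0,0,0,0,0,0],[0,0,0,0,0,0,0],[0,0,0,0,0,0,0]]]'
python3 - <<'E'
from h import *
im,ci=snapw("w26.png"); p,A,o=tool();print(p*1000)
ringfit(im,ci,.008,(190,100,325,295),g)
cv2.imwrite("pics/w26b.png",cv2.resize(im[120:300,150:370],None,fx=3.3,fy=3.3,interpolation=0))
E
```

```text
time_s: 35.97
tcp_pos: [0.5644, 0.3367, 0.0158]
orientation: [-1.307, 1.037, -1.039]
contact_force: [-0.2, -0.1, 0.3]
finger_gap: 0.0879
[564.47221047 336.87667291  15.99273889]
out px [254. 231.] rect c [563.1 335.8] wh [54.6 55.9] an 38.9 ell c [563.  335.8] d [54.1 55.8]
hole px [254. 231.] rect c [562.7 336.7] wh [23.  23.4] an 56.3 ell c [562.7 336.7] d [22.4 24. ]
```

View pics/w26b.png

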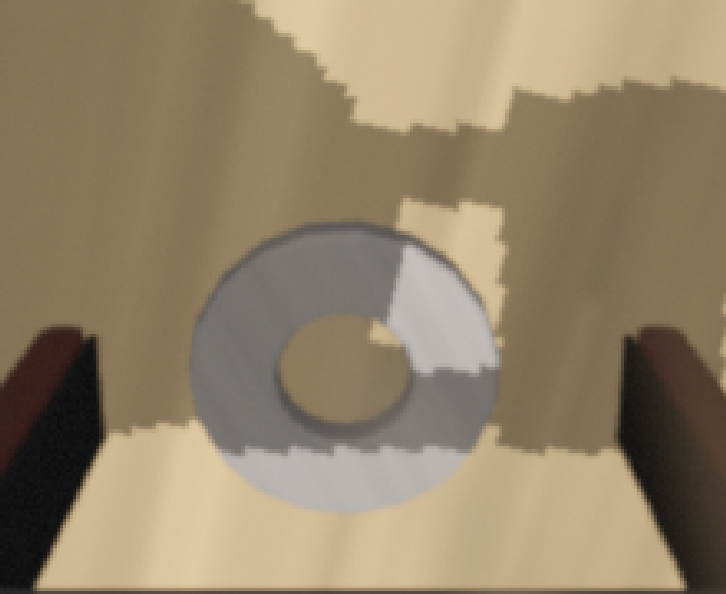

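```bash
python3 -m inch '[[[0,0.001,0.006,-0.0022,0,0,0],[0,0,0.005,0,0,0,0],[0,0,0.002,0,0,0,0],[0,0,0,0,0,0,0],[0,0,0,0,0,0,0],[1,0,0,0,0,0,0],[1,0,0,0,0,0,0],[1,0,0,0,0,0,0],[1,0,0,0,0,0,0],[1,0,0,0,0,0,0],[1,0,0,0,0,0,0],[1,0,0,0,0,0,0],[1,0,0,0,0,0,0]]]'
python3 - <<'E'
from h import *
im,ci=snapw("w27.png"); p,A,o=tool();print(p*1000,o["finger_gap"])
ringfit(im,ci,.008,(190,100,325,295),g)
cv2.imwrite("pics/w27b.png",cv2.resize(im[120:300,150:370],None,fx=3.3,fy=3.3,interpolation=0))
E
```

```text
time_s: 37.1
tcp_pos: [0.5612, 0.3351, 0.0012]
orientation: [-1.309, 1.038, -1.038]
contact_force: [0.4, -0.1, 0.6]
finger_gap: 0.055
[561.12936277 335.07569305   1.19013833] 0.05480242279562973
out px [259. 241.] rect c [562.2 335.8] wh [55.2 55.6] an 51.3 ell c [562.3 335.7] d [54.6 56. ]
hole px [258. 241.] rect c [561.9 336.5] wh [23.  22.8] an 48.3 ell c [561.9 336.6] d [22.  23.7]
```

View pics/w27b.png

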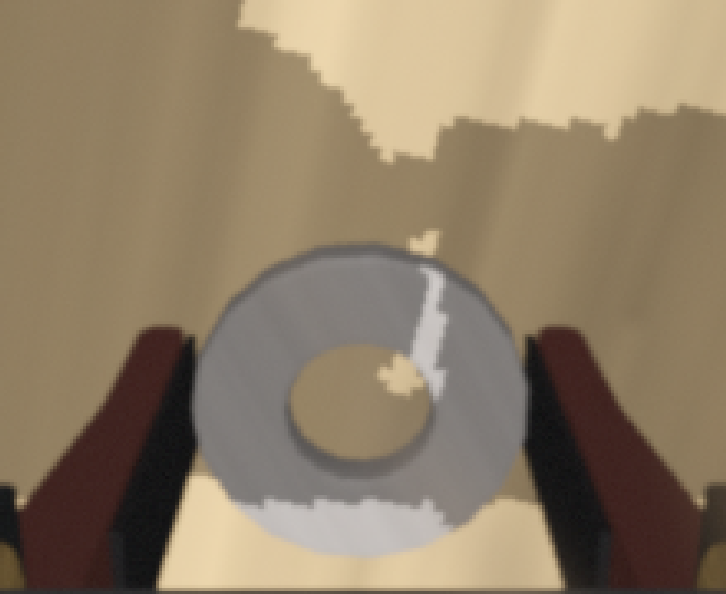

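```bash
python3 - <<'E'
from h import *
ci=r.camera_info("wrist"); p,A,o=tool(); f=lambda q,z:np.round(A.T@(ray(ci,q,z)-p)*1000,1)
print(f((258.5,223.9),.008),f((258.5,263.9),.008), f((258.5,195),.008),f((258.5,288.3),.008))
go(.583,-.1142,.1,13.2)
E
python3 -m inch '[[[1,0,-0.015,0,0,0,0],[1,0,-0.03,0,0,0,0],[1,0,-0.03,0,0,0,0],[1,0,-0.024,0,0,0,0],[1,0,0,0,0,0,0],[1,0,0,0,0,0,0]]]'
```

```text
[-11.7  -6.8   1.2] [12.3 -6.8  1.2] [-27.9  -6.8   1.2] [28.  -6.8  1.2]
t 37.15 p [561.1 335.1   1.2] yaw 13.2 q6 0.2 F [0.1 0.9 0.3] gap 54.8
 turn y 0.0 rows 1 tilt fix [-0.01 -0.    0.  ]  then shift mm [442.4 -98.8 -81.3] rows 12
time_s: 37.65
tcp_pos: [0.562, 0.3355, 0.1016]
orientation: [-1.307, 1.036, -1.039]
contact_force: [-1.2, 0.2, -1.5]
finger_gap: 0.0551
```

```bash
python3 -m inch '[[[1,0.018,0,-0.0035,0,0,0],[1,0.035,0,-0.0065,0,0,0],[1,0.035,0,-0.0065,0,0,0],[1,0.035,0,-0.0065,0,0,0],[1,0.035,0,-0.0065,0,0,0],[1,0.035,0,-0.0065,0,0,0],[1,0.035,0,-0.0065,0,0,0],[1,0.035,0,-0.0065,0,0,0],[1,0.035,0,-0.0065,0,0,0],[1,0.035,0,-0.0065,0,0,0],[1,0.035,0,-0.0065,0,0,0],[1,0.035,0,-0.0065,0,0,0],[1,0.035,0,-0.0065,0,0,0],[1,0.004,0,0,0,0,0],[1,0,0,0,0,0,0],[1,0,0,0,0,0,0],[1,0,0,0,0,0,0],[1,0,0,0,0,0,0]]]'
python3 - <<'E'
from h import *
im,ci=snapw("w28.png"); p,A,o=tool();print(p*1000,o["finger_gap"])
go(.583,-.1142,.1,13.2)
cv2.imwrite("pics/w28b.png",cv2.resize(im[120:300,150:370],None,fx=3.3,fy=3.3,interpolation=0))
E
```

```text
time_s: 39.15
tcp_pos: [0.582, -0.1121, 0.0996]
orientation: [-1.31, 1.038, -1.035]
contact_force: [0.3, 0.5, -0.9]
finger_gap: 0.0546
[ 582.25832444 -112.25288629   99.80153912] 0.055120725392861655
t 39.2 p [ 582.3 -112.3   99.8] yaw 13.3 q6 -0.54 F [-0.5  1.  -1.4] gap 55.1
 turn y 0.1 rows 1 tilt fix [ 0.05 -0.   -0.04]  then shift mm [ 2.1 -0.2  0.3] rows 1
```

View pics/w28b.png

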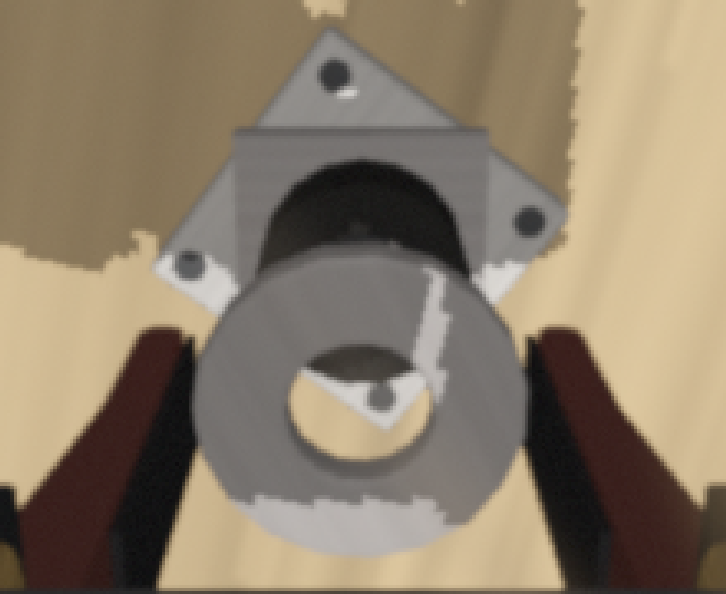

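Run:
```python
from h import *
ci=r.camera_info("wrist"); p,A,o=tool(); f=lambda q,z:np.round(A.T@(ray(ci,q,z)-p)*1000,1)
P=[f(q,.014) for q in((251.5,142.7),(310.6,187.3),(265.8,240.3),(207.3,200.3))]; print(np.mean(P,0))
```

```text
[ 2.325 85.8    1.25 ]
```

```bash
python3 -m inch '[[[1,0.0021,0.012,0,0,0,0],[1,0,0.012,0,0,0,0],[1,0,0.012,0,0,0,0],[1,0,0.003,0,0,0,0],[1,0,0,0,0,0,0],[1,0,0,0,0,0,0],[1,0,0,0,0,0,0]]]'
python3 - <<'E'
from h import *
im,ci=snapw("w29.png"); p,A,o=tool();print(p*1000,o["finger_gap"],o["contact_force"])
cv2.imwrite("pics/w29b.png",cv2.resize(im[120:300,150:370],None,fx=3.3,fy=3.3,interpolation=0))
E
```

```text
time_s: 39.78
tcp_pos: [0.5834, -0.1161, 0.0613]
orientation: [-1.309, 1.038, -1.038]
contact_force: [-0.7, -0.1, -1.6]
finger_gap: 0.0551
[ 583.58993126 -116.12280143   61.52841532] 0.054848925173320094 [ 0.0749979  -0.25066402 -1.35302418]
```

View pics/w29b.png

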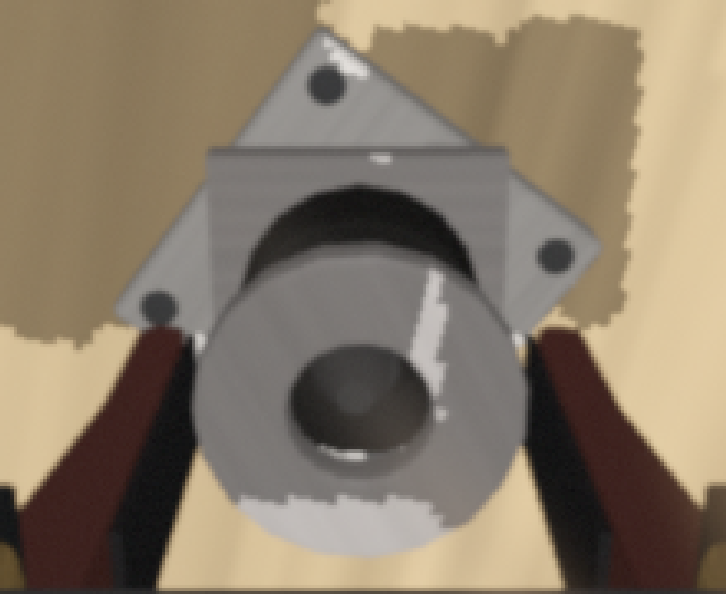

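```bash
python3 -m inch '[[[1,-0.0018,0.002,-0.0004,0,0,0],[1,0,0.004,0,0,0,0],[1,0,0.003,0,0,0,0],[1,0,0,0,0,0,0],[1,0,0,0,0,0,0],[1,0,0,0,0,0,0]]]'
python3 - <<'E'
from h import *
im,ci=snapw("w30.png"); p,A,o=tool();print(p*1000,o["finger_gap"],o["contact_force"])
cv2.imwrite("pics/w30b.png",cv2.resize(im[120:300,150:370],None,fx=3.3,fy=3.3,interpolation=0))
E
```

```text
time_s: 40.33
tcp_pos: [0.5823, -0.1143, 0.0521]
orientation: [-1.31, 1.038, -1.038]
contact_force: [-0.1, 0.5, -0.6]
finger_gap: 0.0548
[ 582.42899942 -114.31223269   52.20790195] 0.055110909420533184 [-0.0576583   0.47085557 -1.34499871]
```

View pics/w30b.png

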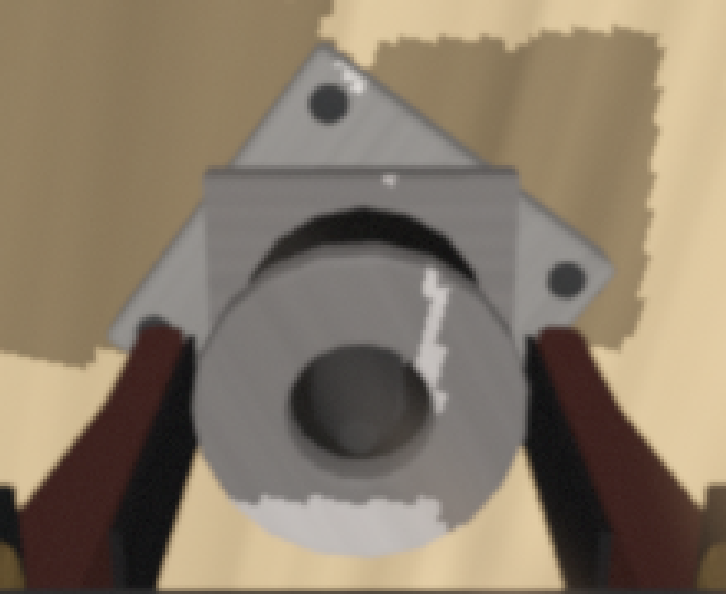

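Well centred. I'll lower the last 5 mm in small steps.

```bash
python3 -m inch '[[[1,0,0.0015,0,0,0,0],[1,0,0.0013,0,0,0,0],[1,0,0,0,0,0,0],[1,0,0,0,0,0,0],[1,0,0,0,0,0,0]]]'; python3 -m inch '[[[1,0,0.0007,0,0,0,0],[1,0,0,0,0,0,0],[1,0,0,0,0,0,0]]]'; python3 -m inch '[[[1,0,0.0006,0,0,0,0],[1,0,0,0,0,0,0],[1,0,0,0,0,0,0]]]'
```

```text
time_s: 40.8
tcp_pos: [0.5824, -0.1143, 0.0494]
orientation: [-1.31, 1.038, -1.038]
contact_force: [-0.5, 0.3, -0.4]
finger_gap: 0.0551
time_s: 41.05
tcp_pos: [0.5823, -0.1143, 0.0487]
orientation: [-1.31, 1.038, -1.038]
contact_force: [-0.9, -0.1, -1.1]
finger_gap: 0.0549
time_s: 41.3
tcp_pos: [0.5823, -0.1142, 0.048]
orientation: [-1.31, 1.038, -1.038]
contact_force: [0.1, 0.6, -0.6]
finger_gap: 0.0548
```

```bash
python3 -m inch '[[[1,0,0.0005,0,0,0,0],[1,0,0,0,0,0,0],[1,0,0,0,0,0,0]]]'; python3 -m inch '[[[1,0,0.0004,0,0,0,0],[1,0,0,0,0,0,0],[1,0,0,0,0,0,0]]]'; python3 -m inch '[[[1,0,0.0003,0,0,0,0],[1,0,0,0,0,0,0],[1,0,0,0,0,0,0]]]'
```

```text
time_s: 41.55
tcp_pos: [0.5823, -0.1143, 0.0475]
orientation: [-1.31, 1.038, -1.038]
contact_force: [-0.7, 1.0, -1.8]
finger_gap: 0.055
time_s: 41.8
tcp_pos: [0.5824, -0.1143, 0.0472]
orientation: [-1.309, 1.038, -1.038]
contact_force: [0.6, -0.2, -0.9]
finger_gap: 0.0547
time_s: 42.05
tcp_pos: [0.5824, -0.1143, 0.0471]
orientation: [-1.309, 1.038, -1.038]
contact_force: [-1.1, 0.2, 3.4]
finger_gap: 0.0551
```

```bash
python3 -m inch '[[[1,0,0.0002,0,0,0,0],[0.3,0,0,0,0,0,0],[0.2,0,0,0,0,0,0],[0,0,0,0,0,0,0],[0,0,0,0,0,0,0],[0,0,0,0,0,0,0],[0,0,-0.02,0,0,0,0],[0,0,-0.03,0,0,0,0],[0,0,-0.03,0,0,0,0],[0,0,0,0,0,0,0],[0,0,0,0,0,0,0],[0,0,0,0,0,0,0]]]'
python3 - <<'E'
from h import *
im,ci=snapw("w31.png")
cv2.imwrite("pics/s31.png",r.snapshot("scene"))
E
python3 -m inch '[[[0,-0.03,-0.02,0,0,0,0],[0,-0.036,-0.01,-0.007,0,0,0],[0,-0.036,-0.01,-0.007,0,0,0],[0,-0.036,-0.01,-0.007,0,0,0],[0,-0.036,-0.01,-0.007,0,0,0],[0,-0.036,-0.01,-0.007,0,0,0],[0,-0.036,0,-0.007,0,0,0],[0,-0.036,0,-0.007,0,0,0],[0,-0.036,0,-0.007,0,0,0],[0,-0.036,0,-0.007,0,0,0],[0,-0.036,0,-0.007,0,0,0],[0,-0.036,0,-0.007,0,0,0],[0,-0.036,0,-0.007,0,0,0],[0,0,0,0,0,0,0],[0,0,0,0,0,0,0],[0,0,0,0,0,0,0]]]'
python3 - <<'E'
from h import *
s=r.snapshot("scene");cv2.imwrite("pics/s32.png",s); cv2.imwrite("pics/t32.png",r.snapshot("top"))
cv2.imwrite("pics/s32b.png",cv2.resize(s[160:270,200:350],None,fx=5,fy=5,interpolation=2))
E
```

```text
time_s: 43.05
tcp_pos: [0.5819, -0.1141, 0.1263]
orientation: [-1.31, 1.038, -1.037]
contact_force: [-0.3, -0.5, -0.7]
finger_gap: 0.088
time_s: 44.48
tcp_pos: [0.3946, 0.3157, 0.1956]
orientation: [-1.312, 1.037, -1.037]
contact_force: [-0.2, 0.7, -0.2]
finger_gap: 0.0877
```

View pics/w31.png

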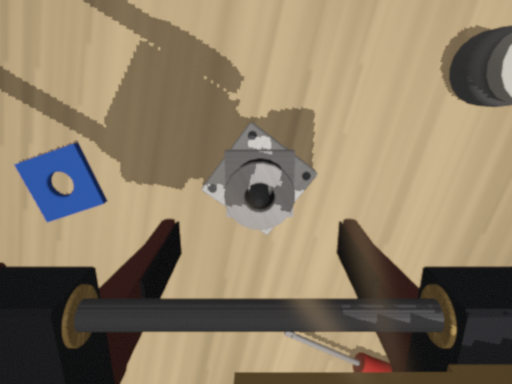

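View pics/s32b.png

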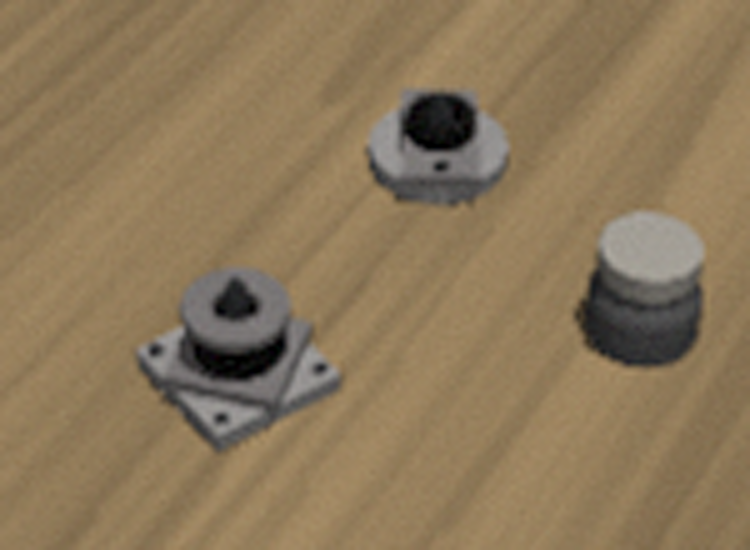

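View pics/t32.png

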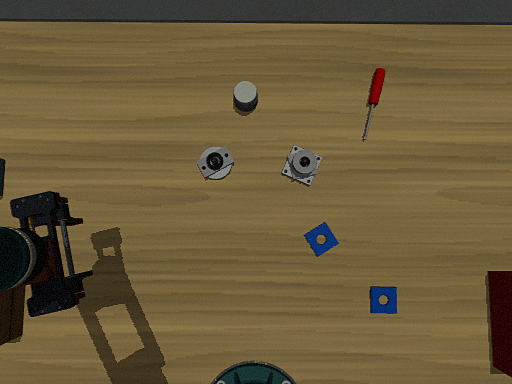

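Both stacks are complete and level: tall at (303,163) and short at (215,161) in the top view. The jar, screwdriver and blue plates haven't moved, and the arm is clear.

Run:
```python
from h import *
print(r.observe()["time_s"], r.observe()["contact_force"]); print(r.close_job())
```

```text
44.5833 [-0.81125915 -0.74523208  0.59702192]
the job is handed in; nothing more can be done
None
```

Both mounts are stacked and the job is handed in, after about 45 s of the 120 s allowed.

- **Tall post:** square steel plate, then the larger bush, then the washer on top.
- **Short post:** oblong plate, then the smaller bush.
- **Lowering:** each part was lowered in sub-millimetre steps until the wrist force rose by about 3 to 6 N at the expected height. I then opened the gripper and backed straight up.

The last top and scene pictures show both stacks lying flat in the right order with their posts through the holes. In the top view the grease jar, screwdriver and both blue plates look to be where they started. The gripper was open, away from everything, with no measurable contact.

**Disagreements:** the wrist camera read about 1.3 mm off sideways compared with the gripped parts. The post tip and the fixture base also gave positions up to 4 mm apart along the tool's x. I worked between them and checked each fit in the picture on the way down. No check failed.

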